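# Put the stretcher mallet away in the supply caddy

## Robot

A 6-joint arm with a two-finger parallel gripper is mounted at the origin on the work surface. World frame = base frame: x ahead of the robot, y to its left, z up, the work surface at z = 0. Lengths are in m, angles in rad, forces in N, time in s.
With the tool pointing down it reaches from about 0.25 to 0.775 m from the base axis. Payload 4 kg.
Tool frame: the origin (TCP) lies midway between the tips of the shut fingers; the grasp point (between the pads) lies 19 mm behind it (robot.grip_depth is the distance from the TCP to the grasp point, in m); z points along the fingers, y is the direction in which the jaws open and shut (so a half turn about z gives the same grasp; the last joint's range is limited). The gripper opens to 85 mm and grips with 20 to 120 N. Pads are 22 mm wide; open, the fingers measure 114 mm over their backs; the gripper's body (76 mm by 85 mm) begins 54 mm behind the grasp point. The pads swing forward as they close: fully open they stand 13 mm farther back than shut.
Start: joints at [-1.323, 0.087, 1.371, -0, 1.684, -0.103], TCP at [0.189, -0.517, 0.206] pointing down, gripper open.
Joint ranges: [-3.1, 3.1], [-0.76, 2.03], [0.27, 2.55], [-1.08, 4.22], [0.17, 2.65], [-2.57, 2.57]. Speed limits (rad/s): [2.79, 2.79, 3.14, 3.14, 3.14, 3.14].

## Interface

Orientations are given as a unit quaternion [w, x, y, z].
In Python, from bench import robot gives the robot as it stands.
- The arm moves only by the tool apply_moves, never from a script. Its argument "series" is a list of rows, each a list of 3 entries, a list of its own where there are three numbers: the shift along the world's x, y, z in units of 0.15 m (1.0 is 0.15 m), then the turn, a rotation vector about the world's x, y, z in units of pi/4 rad (1.0 is pi/4 rad), then the closure, from 0 (fully open) to 1 (shut). A call has exactly 5 rows; each row is the pose to reach, as a shift and turn from the pose commanded when the call began; what a row does not reach only later rows make up. A row lasts 1/8 s, in which the tool goes at most 62.5 mm and 10.7 degrees, less where a joint would pass 70% of its speed; a pose out of reach is approached as far as the arm can. A call with a number of a shift or a turn outside -1 to 1 is refused whole. A call with a gripper value outside its range is refused whole. The fingers move at their own pace and stop on an object; the grip force is fixed at half the most. Time passes only in rows, so rows that repeat a pose let the fingers close, or fill a call up. It gives the time, the measured TCP pose, the force and the opening at its end, in the units of the state.
- robot.read_state(): the state, without advancing time (a new reading comes with each control period).
- robot.get_image(name): name is "scene" or "top" or "wrist"; returns (picture, depth): 384x512x3 uint8, blue, green, red; 384x512 float32, m along the optical axis (not along the pixel's ray), 0 where there is no reading.
- robot.calibration(name): a dict with "fx", "fy", "cx", "cy" (pixels), "position" and "attitude" of the camera in the world; the wrist camera has in their place "mount" (4x4, takes a point from camera to tool coordinates, whose origin is the TCP and whose axes are the flange's). Camera axes: x right, y up, looking along -z (the intrinsics and any distortion apply to the point x, -y, -z); pixel columns grow to the right and rows downward; lengths in m; the calibration is good to about 2 mm. A picture is of the moment at which its call begins: read the wrist's pose just before it. calibration takes no time and is no camera call.
- robot.hand_in(): hands the job in, once; it reports no verdict.
The state is a dict: "t": time; "joint_pos": joint angles; "joint_vel": joint speeds; "tau": joint torques, N m; "eef_pos": TCP position; "ee_rot": TCP orientation; "ft_force": force on the tool from outside, world axes, zero at the start; "ft_torque": the same for the moment, N m; "finger_gap": finger opening in m.
Only numpy, scipy, OpenCV 4.12 (cv2) and the standard library are available. Lean on these libraries where they do the work, as an engineer would, in place of code of your own. Each camera call takes 0.05 s, during which the arm holds its last target. There are 200 camera calls.

## Task

Put the wooden mallet away, head down, in the empty bay of the plywood caddy, whose shelf hangs low over it. Pinch the mallet by the brass pin at the end of its handle and lift it clear while it still lies well aslant in a firm grip; then ease the grip in mid-air so that it swings plumb, head straight down, and comes to rest; grip it firmly again and lower it, still held, until the head stands on the cork pad of the bay. Leave it standing upright there, and do not knock or shift the other things.

Things in the scene. Friction and masses are not known exactly. Their poses are not given: they have to be found in the camera images.
- mallet_pin (a point): Centre of the mallet's brass cross pin, where to grip. The pin runs along y; its flat round ends (14 mm across) stand 4 mm proud of the handle's sides, 30 mm end to end. Pads closing on them along y hold the mallet aslant at 50 N and let it turn about the pin as they ease towards 3 N; suddenly eased it may drop. Axes: x from pin to head, y along the pin. It starts with x level, pin 61 mm up.
- mallet_head (a point): Centre of the mallet's head, a wooden block 60 mm along x, 70 along y, 46 along z; 126 mm from the pin along x (same axes): the plumb mallet's foot is 156 mm below the pin. Handle 22 mm wide (y), 20 thick, ending 15 mm past the pin. About 0.18 kg, balancing 100 mm from the pin. It starts lying on the canvas, x away from the robot; pad friction may stop its swing 5 to 10 degrees short of plumb.
- canvas: Small stretched canvas lying flat, fixed, 220 x 180 mm and 38 mm thick; origin at the centre of its underside.
- bay (a point): Centre of the cork pad's top on the floor of the empty bay, 9 mm above the table. The bay is 64 mm deep (x) by 88 mm wide (y) inside, with 6 mm walls, rims 60 mm above the table. The mallet goes in with its y along the bay's y (either way round). Axes as the caddy's; which of the three bays is empty varies.
- caddy: Fixed plywood caddy: a row of three bays 96 mm apart along y, in all 76 mm deep (x), 294 mm wide, 60 mm high; origin at the centre of its underside, -x towards its open front and the robot. A shelf stands over it on two end panels behind x = 39 mm. One bay is empty; a jar and a tin stand in the others.
- jar_a: Jar, 58 mm across and 115 mm tall, loose in one of the bays; origin at the centre of its underside. To be left alone.
- tin_b: Tin, 56 mm across and 95 mm tall, loose in another bay; origin at the centre of its underside. To be left alone.
- cup: Open cup, 84 mm across, 100 mm tall, bystander; origin at the centre of its underside.
- bottle: Tall bottle, 62 mm across, 170 mm tall, bystander; origin at the centre of its underside.
- brush: Long paint brush, 190 mm, lying along its x, bystander.
- sandblock: Cork sanding block, 110 x 60 x 35 mm, bystander; origin at the centre of its underside.
- paintpot: Paint jar, 66 mm across, 75 mm tall, bystander; origin at the centre of its underside.
- shelf_edge (a point): Middle of the lower front edge of the caddy's shelf, 272 mm above the table and 25 mm behind (+x of) the line of the bays' centres; the shelf runs the caddy's width, is 12 mm thick and carries jars up to 80 mm higher. A gripper pointing straight down over a bay hits it: lean the tool 20 to 50 degrees, fingers pointing forward (+x of the caddy) and down.
Not all that is in view belongs to the job. Leave any purple look-alike of the part that bears mallet_pin alone.

How it is judged:
On the way, in this order (a step that is already met when the one before it is completed fails the run):
1. the mallet is held off the canvas (its head lifted 40 mm or more) while still more than 35 degrees from plumb (height (world z) of mallet_head above 0.1 m and angle between mallet_head's own x axis and vertical below 2.53 rad and contact force between the fingers and mallet above 1 N), for 0.1 s.
2. it hangs plumb in mid-air from the fingers, within 11 degrees, head down and at rest (height (world z) of mallet_head above 0.1 m and angle between mallet_head's own x axis and vertical above 2.945 rad and angular speed of mallet below 0.4 rad/s and contact force between the fingers and mallet above 1 N), for 0.25 s.
3. gripped firmly again (over 12 N), it is lowered into the empty bay until its foot is within 12 mm of the pad (z of mallet_head in the frame of bay below 0.042 m and horizontal distance between mallet_head and bay below 0.025 m and contact force between the fingers and mallet above 12 N), for 0.1 s.
At the end, for the whole second after the job is handed in: The mallet stands head down and upright (within 5 degrees) on the cork pad of the empty bay, the head's centre within 20 mm of the bay's centre and its foot down on the pad within 4 mm, released and at rest (horizontal distance between mallet_head and bay below 0.02 m and z of mallet_head in the frame of bay below 0.034 m and angle between mallet_head's own x axis and vertical above 3.05 rad and linear speed of mallet below 0.02 m/s and contact force between the fingers and mallet below 0.1 N); the robot touches nothing.
It fails at once if the jar or the tin in the caddy is shifted by more than 25 mm (distance of any of jar_a, tin_b from where it was at the start of the episode above 0.025 m).
It fails at once if another thing on the table is shifted by more than 30 mm (distance of any of cup, bottle, brush, sandblock, paintpot from where it was at the start of the episode above 0.03 m).
It also fails if it takes over 64 s, if anything falls off the work surface, if the arm or the gripper's body presses on something with over 40 N, if the wrist force passes 120 N, or if a joint passes its speed limit or range.

## Working session

There is one attempt and no reset: what is moved stays moved. The work goes in short steps, Python scripts to look and compute and a tool call to move; the robot and the scene stay as the last step left them, time stands still between calls to the robot, and variables do not carry over. Pictures are saved under pics/ and viewed, about 8 in all and at most 12, crops included, and the job is handed in when it is done.

Besides the shell and the picture viewer there is one more tool, called after "Emit:" as a command line: name --argument value ..., lists and objects as JSON in quotes. apply_moves: Moves the arm, as the interface text tells. Shifts and turns lie within -1 to 1; 1 stands for 0.15 m of shift or pi/4 rad of turn. Its arguments: {"type":"object","properties":{"series":{"type":"array","items":{"type":"array"}}},"required":["series"]}

```bash
ls; mkdir -p pics
cat > h.py <<'E'
import numpy as np, cv2
from scipy.spatial.transform import Rotation as R
from bench import robot
def rot(q):
    q=np.array(q,float)
    return q if q.shape==(3,3) else R.from_quat(q[[1,2,3,0]]).as_matrix()
def pose(name):
    c=robot.calibration(name)
    if 'mount' in c:
        s=robot.read_state(); T=np.eye(4); T[:3,:3]=rot(s['ee_rot']); T[:3,3]=s['eef_pos']
        T=T@np.array(c['mount']); return c,T[:3,:3],T[:3,3]
    return c,rot(c['attitude']),np.array(c['position'])
def shot(name):
    c,Rm,p=pose(name); im,d=robot.get_image(name); return im,d,c,Rm,p
def pts(d,c,Rm,p):
    v,u=np.mgrid[:d.shape[0],:d.shape[1]]
    P=np.stack([(u-c['cx'])/c['fx']*d,-(v-c['cy'])/c['fy']*d,-d],-1)
    return P@Rm.T+p
def ray(u,v,c,Rm,p,z):
    r=Rm@np.array([(u-c['cx'])/c['fx'],-(v-c['cy'])/c['fy'],-1]); return p+r*(z-p[2])/r[2]
E
python3 - <<'E'
from h import *
for n in ('scene','top'):
    im,d,c,Rm,p=shot(n); cv2.imwrite(f'pics/{n}.png',im); np.savez(f'pics/{n}.npz',im=im,d=d,R=Rm,p=p,P=pts(d,c,Rm,p)); print(n,c,d.min(),d.max())
print(robot.calibration('wrist')); print(robot.read_state())
a=[cv2.imread(f'pics/{n}.png') for n in('scene','top')]
E
```

```text
pics
scene {'fx': 358.4297804938809, 'fy': 358.4297804938809, 'cx': 256.83403835997683, 'cy': 189.9187977015776, 'position': array([1.32514662, 0.18360947, 0.78536067]), 'attitude': array([0.5252314 , 0.27903226, 0.37005607, 0.71367463])} 0.0 3.9593668
top {'fx': 449.8347523939586, 'fy': 449.8347523939586, 'cx': 254.24472730458658, 'cy': 193.13322103839167, 'position': array([ 0.3227764 , -0.07966246,  1.65050543]), 'attitude': array([ 0.70949623,  0.04033192, -0.0456595 , -0.70207097])} 0.0 2.5875027
{'fx': 344.1629471140462, 'fy': 344.1629471140462, 'cx': 249.98582001727445, 'cy': 197.01581777637506, 'mount': array([[-3.48969460e-04,  9.55427157e-01,  2.95226736e-01,
         7.62407690e-02],
       [ 9.99999729e-01,  5.24724057e-04, -5.16099085e-04,
        -3.85819399e-04],
       [-6.48007652e-04,  2.95226476e-01, -9.55427082e-01,
        -1.68527426e-01],
       [ 0.00000000e+00,  0.00000000e+00,  0.00000000e+00,
         1.00000000e+00]])}
{'t': 0.1, 'joint_pos': array([-1.32313505e+00,  8.79095160e-02,  1.37211232e+00, -1.78547371e-05,
        1.68358197e+00, -1.03115833e-01]), 'joint_vel': array([-0.00015466, -0.00047104, -0.00460582,  0.00199978, -0.00021559,
       -0.00053174]), 'tau': array([ 2.81569126e-03, -3.53014112e+01, -3.14219320e+01,  9.12286328e-05,
        7.92415172e-03,  8.66650964e-06]), 'eef_pos': array([ 0.18885539, -0.51603461,  0.20483602]), 'ee_rot': array([-1.00230869e-03,  9.84658490e-01,  1.74489678e-01, -8.14608428e-05]), 'ft_force': array([-0.41193132, -0.15905309,  0.00933956]), 'ft_torque': array([-0.03221595, -0.00813383,  0.01976778]), 'finger_gap': 0.0852394481152123}
```

View pics/scene.png

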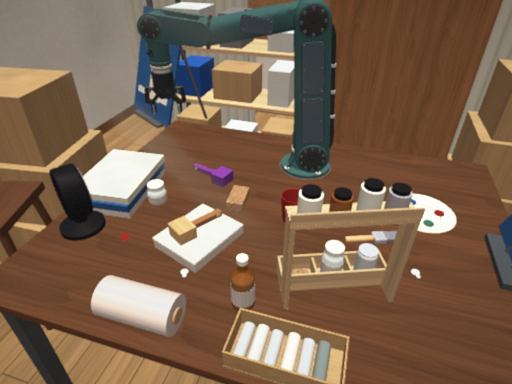

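View pics/top.png

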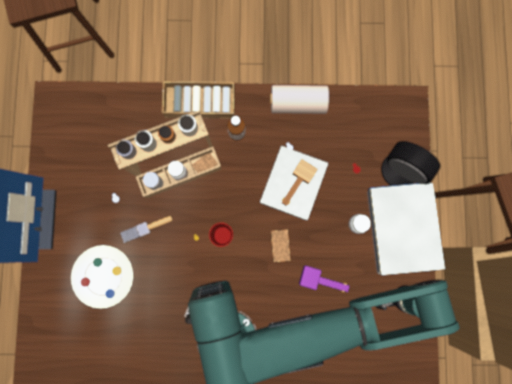

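The real mallet is the wood one on the canvas (top view: head ≈(303,172), pin ≈(287,203)). The purple one at (322,281) is the decoy. The empty bay is the right one in the top view, ≈(204,160).

Run:
```python
from h import *
z=np.load('pics/top.npz'); P=z['P']; im=z['im']
def box(mask,n):
    m=mask.astype(np.uint8); k,l,s,c=cv2.connectedComponentsWithStats(m)
    i=1+np.argmax(s[1:,4]); q=P[l==i]; r=cv2.minAreaRect(q[:,:2].astype(np.float32)*1000)
    print(n,s[i,4],'med',np.median(q,0).round(4),'rect',np.round(r[0],1),np.round(r[1],1),round(r[2],1))
def reg(u0,u1,v0,v1):
    m=np.zeros(P.shape[:2],bool); m[v0:v1,u0:u1]=1; return m
Z=P[...,2]
box(reg(250,340,135,230)&(Z>.03)&(Z<.05),'canvas')
box(reg(250,340,135,230)&(Z>.076),'head')
box(reg(250,340,135,230)&(Z>.055)&(Z<.077),'handle')
box(reg(100,230,100,200)&(Z>.05)&(Z<.07),'rims')
box(reg(100,230,100,200)&(Z>.275)&(Z<.3),'shelf')
for n,u,v in(('bay',204,160),('jar',177,169),('tin',152,180)): print(n,P[v-3:v+4,u-3:u+4].reshape(-1,3).mean(0).round(3))
for n,a in (('cup',(205,240,220,250)),('bottle',(225,250,112,140)),('pot',(347,372,212,236)),('block',(268,295,226,265))):
    box(reg(*a)&(Z>.02),n)
a=cv2.resize(im[130:235,100:345],None,fx=3.2,fy=3.2,interpolation=cv2.INTER_CUBIC); cv2.imwrite('pics/c1.png',a)
```

```text
canvas 2407 med [ 0.5505 -0.2238  0.0392] rect [ 560.5 -235. ] [180.3 221.1] 70.0
head 335 med [ 0.5956 -0.2689  0.0853] rect [ 467.9 -190.8] [ 69.4 363.6] 58.5
handle 201 med [ 0.5253 -0.2247  0.0717] rect [ 525.5 -224.4] [ 62.  113.1] 56.2
rims 420 med [0.5774 0.1621 0.0601] rect [593.2 183.3] [ 89.1 296.5] 20.3
shelf 1211 med [0.639  0.2002 0.2861] rect [647.7 205.1] [ 72.7 294.4] 22.5
bay [0.645 0.096 0.009]
jar [0.591 0.176 0.122]
tin [0.554 0.265 0.102]
cup 232 med [0.3732 0.0352 0.0848] rect [366.5  -9. ] [145.8  79.8] 87.0
bottle 380 med [ 0.7398 -0.0225  0.1122] rect [578.4 -58.7] [509.2  62.1] 11.7
pot 308 med [ 0.4106 -0.4607  0.0739] rect [ 357. -292.] [ 65.4 425.1] 17.9
block 526 med [ 0.3314 -0.1847  0.0366] rect [ 329.1 -148.1] [109.9 137.5] 5.0
```

View pics/c1.png

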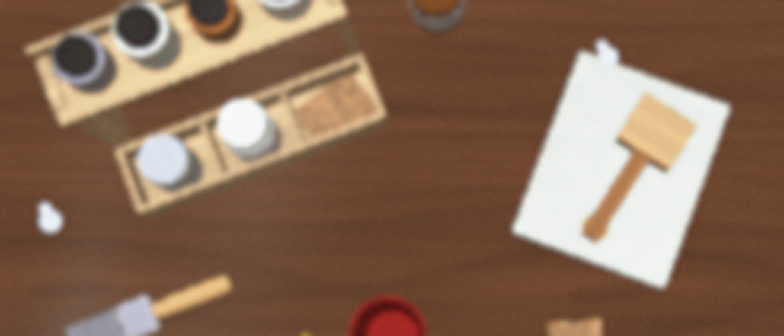

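```bash
cat > m.py <<'E'
from h import *
z=np.load('pics/top.npz'); P=z['P']; im=z['im']; Z=P[...,2]
def reg(u0,u1,v0,v1):
    m=np.zeros(P.shape[:2],bool); m[v0:v1,u0:u1]=1; return m
def box(m,n):
    m=cv2.morphologyEx(m.astype(np.uint8),cv2.MORPH_OPEN,np.ones((2,2),np.uint8)); k,l,s,c=cv2.connectedComponentsWithStats(m)
    i=1+np.argmax(s[1:,4]); q=P[l==i]; md=np.median(q,0); q=q[np.linalg.norm((q-md)[:,:2],axis=1)<.2]
    r=cv2.minAreaRect(q[:,:2].astype(np.float32)*1000); print(n,len(q),md.round(4),np.round(r[0],1),np.round(r[1],1),round(r[2],1)); return q
q=box(reg(285,330,150,190)&(Z>.079)&(Z<.09),'head')
q2=box(reg(270,330,165,215)&(Z>.06)&(Z<.076),'handle')
v=cv2.fitLine(q2[:,:2].astype(np.float32),cv2.DIST_HUBER,0,.01,.01).ravel(); print('handle line',v,np.degrees(np.arctan2(v[1],v[0])))
print('handle extents',np.percentile((q2[:,:2]-v[2:])@v[:2],[0,2,98,100]))
box(reg(185,225,140,180)&(Z>.003)&(Z<.016)&(P[...,0]>.6),'bay')
box(reg(130,225,140,200)&(Z>.05)&(Z<.066),'rims')
box(reg(100,215,105,170)&(Z>.278)&(Z<.292),'shelf')
E
python3 m.py
```

```text
head 250 [ 0.5914 -0.2724  0.0845] [ 596.5 -276.4] [71.3 67.3] 59.0
handle 150 [ 0.5216 -0.2294  0.0717] [ 522.6 -227.8] [ 26.8 111.3] 58.5
handle line [ 0.8374685  -0.5464856   0.5223668  -0.22871554] -33.12624
handle extents [-0.05590901 -0.05339083  0.05246643  0.05571161]
bay 234 [0.6324 0.096  0.0101] [625.8  91.6] [66.6 85. ] 21.4
rims 45 [0.5647 0.1489 0.0453] [567.  147.1] [ 5.1 66.7] 21.2
shelf 977 [0.6381 0.2002 0.2848] [642.3 224. ] [ 84.5 342.2] 24.0
```

Emit:
apply_moves --series '[[[0.3,0.5,0.3],[0,0,0.2],0],[[0.6,0.9,0.5],[0,0,0.4],0],[[0.8,1,0.6],[0,0,0.6],0],[[0.8,1,0.6],[0,0,0.8],0],[[0.8,1,0.6],[0,0,1],0]]'

```text
t: 0.72
eef_pos: [0.3105, -0.3653, 0.2972]
ee_rot: [0.001, 0.841, 0.542, 0.0]
ft_force: [0.6, -0.8, -0.2]
finger_gap: 0.0853
```

```bash
cat >> h.py <<'E'
def tgtR(yaw,th):
    a=np.radians(yaw); t=np.radians(th); f=np.array([np.cos(a),np.sin(a),0]); up=np.array([0,0,1.])
    z=np.sin(t)*f-np.cos(t)*up; x=-np.cos(t)*f-np.sin(t)*up; return np.stack([x,np.cross(z,x),z],1)
def plan(G,yaw,th,back=0.):
    s=robot.read_state(); R1=tgtR(yaw,th); R0=rot(s['ee_rot'])
    tcp=np.array(G)+R1[:,2]*(.019-back); d=(tcp-s['eef_pos'])/.15; w=R.from_matrix(R1@R0.T).as_rotvec()/(np.pi/4)
    print('t',s['t'],'tcp',tcp.round(4),'shift',d.round(3),'turn',w.round(3),'gap',s['finger_gap'])
E
python3 -c "
from h import *
plan([.488,-.207,.061],-32,30,.12)
plan([.488,-.207,.061],-32,0,.12)"
```

```text
t 0.725 tcp [ 0.4452 -0.1802  0.1485] shift [ 0.898  1.234 -0.992] turn [-0.695 -0.207  1.785] gap 0.08527368684798362
t 0.725 tcp [ 0.488 -0.207  0.162] shift [ 1.183  1.055 -0.902] turn [0.    0.003 1.831] gap 0.08527368684798362
```

Emit:
apply_moves --series '[[[0.1,0.15,0],[-0.07,-0.02,0.18],0],[[0.2,0.3,0],[-0.14,-0.04,0.36],0],[[0.3,0.45,0],[-0.21,-0.06,0.54],0],[[0.4,0.6,0],[-0.28,-0.08,0.72],0],[[0.4,0.6,0],[-0.3475,-0.1035,0.8925],0]]'

```text
t: 1.35
eef_pos: [0.3698, -0.2748, 0.2955]
ee_rot: [0.134, 0.596, 0.791, -0.038]
ft_force: [0.4, 0.3, -0.0]
finger_gap: 0.0852
```

Emit:
apply_moves --series '[[[0.1,0.15,-0.1],[-0.07,-0.02,0.18],0],[[0.2,0.3,-0.3],[-0.14,-0.04,0.36],0],[[0.3,0.45,-0.5],[-0.21,-0.06,0.54],0],[[0.4,0.6,-0.7],[-0.28,-0.08,0.72],0],[[0.5,0.63,-0.9],[-0.3475,-0.1035,0.8925],0]]'

```text
t: 1.98
eef_pos: [0.4442, -0.1802, 0.1595]
ee_rot: [0.249, 0.267, 0.928, -0.071]
ft_force: [0.6, -0.3, -0.9]
finger_gap: 0.0852
```

Run:
```python
from h import *
plan([.488,-.207,.061],-32,30,.12)
im,d,c,Rm,p=shot('wrist'); cv2.imwrite('pics/w1.png',im); np.savez('pics/w1.npz',im=im,d=d,R=Rm,p=p,P=pts(d,c,Rm,p))
for X in ([.488,-.207,.061],[.595,-.274,.061]):
    q=Rm.T@(np.array(X)-p); print(c['cx']-c['fx']*q[0]/q[2],c['cy']+c['fy']*q[1]/q[2])
```

```text
t 1.975 tcp [ 0.4452 -0.1802  0.1485] shift [ 0.006 -0.    -0.074] turn [-0.002  0.001  0.003] gap 0.08516683836517994
249.57330887428023 178.2612786883558
249.8455294664551 260.4013507844024
```

View pics/w1.png

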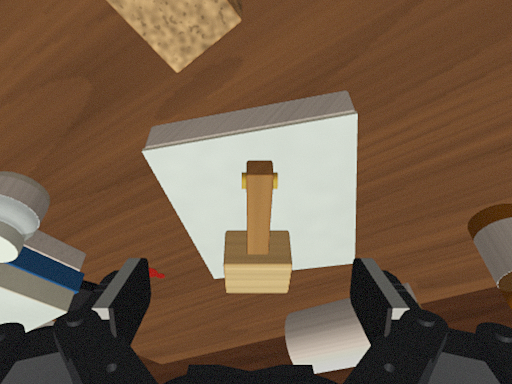

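The brass pin ends appear at ≈(245,181) and (275,181), so the pin centre is ≈(260,181) against (250,178) predicted. I'll correct it by ray-casting to z=0.061.

Run:
```python
from h import *
z=np.load('pics/w1.npz'); im=z['im']; c=robot.calibration('wrist'); Rm,p=z['R'],z['p']; P=z['P']
hsv=cv2.cvtColor(im,cv2.COLOR_BGR2HSV)
m=cv2.inRange(hsv,(18,150,120),(32,255,255)); m[:165]=0; m[200:]=0; m[:,:235]=0; m[:,290:]=0
k,l,s,ce=cv2.connectedComponentsWithStats(m)
for i in range(1,k):
    if s[i,4]>8: print(s[i],ce[i],ray(*ce[i],c,Rm,p,.061))
Z=P[...,2]; M=np.zeros(Z.shape,bool); M[155:300,215:300]=1
q=P[M&(Z>.066)&(Z<.075)]; v=cv2.fitLine(q[:,:2].astype(np.float32),cv2.DIST_HUBER,0,.01,.01).ravel(); print('handle',len(q),v,np.degrees(np.arctan2(v[1],v[0])), np.median(q[:,2]), np.percentile((q[:,:2]-v[2:])@v[:2],[1,99]))
q=P[M&(Z>.080)&(Z<.09)]; r=cv2.minAreaRect(q[:,:2].astype(np.float32)*1000); print(r)
```

```text
[242 174   5  15  62] [243.91935484 180.87096774] [ 0.48804736 -0.21265651  0.061     ]
[273 174   4  14  47] [274.61702128 181.        ] [ 0.50197284 -0.19085795  0.061     ]
handle 2548 [ 0.84403443 -0.536289    0.52655554 -0.22266155] -32.431366 0.07188552185452052 [-0.05449012  0.05814975]
((598.890625, -268.25177001953125), (69.85400390625, 60.782737731933594), 57.51021194458008)
```

```bash
python3 -c "
from h import *
plan([.4945,-.202,.062],-32.4,30,.05)
plan([.4945,-.202,.062],-32.4,30,.002)"
```

```text
t 2.025 tcp [ 0.4814 -0.1937  0.0888] shift [ 0.269 -0.1   -0.422] turn [-0.008 -0.012 -0.009] gap 0.08565480633126425
t 2.025 tcp [ 0.5017 -0.2066  0.0473] shift [ 0.404 -0.186 -0.699] turn [-0.008 -0.012 -0.009] gap 0.08565480633126425
```

Emit:
apply_moves --series '[[[0.13,-0.05,-0.2],[0,0,0],0],[[0.27,-0.1,-0.42],[-0.008,-0.012,-0.009],0],[[0.32,-0.13,-0.52],[-0.008,-0.012,-0.009],0],[[0.4,-0.186,-0.68],[-0.008,-0.012,-0.009],0],[[0.404,-0.186,-0.7],[-0.008,-0.012,-0.009],0]]'

```text
t: 2.65
eef_pos: [0.5035, -0.2099, 0.0537]
ee_rot: [0.251, 0.275, 0.925, -0.073]
ft_force: [-0.1, 0.1, -0.1]
finger_gap: 0.0856
```

Run:
```python
from h import *
plan([.4945,-.202,.062],-32.4,30,.002); print(robot.read_state()['ft_force'])
im,d,c,Rm,p=shot('wrist'); cv2.imwrite('pics/w2.png',im)
```

```text
t 2.65 tcp [ 0.5017 -0.2066  0.0473] shift [-0.012  0.022 -0.043] turn [0.001 0.007 0.014] gap 0.0855625487185811
[-0.1497264   0.12329479 -0.09916728]
```

View pics/w2.png

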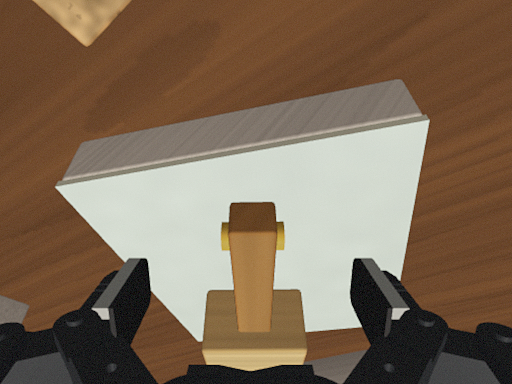

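Run:
```python
from h import *
plan([.4945,-.202,.062],-32.4,30,.002)
im,d,c,Rm,p=shot('wrist')
s=robot.read_state(); T=rot(s['ee_rot'])
for dz in (0,-.019):
    X=s['eef_pos']+T[:,2]*dz; q=Rm.T@(X-p); print(X,c['cx']-c['fx']*q[0]/q[2],c['cy']+c['fy']*q[1]/q[2])
hsv=cv2.cvtColor(im,cv2.COLOR_BGR2HSV)
m=cv2.inRange(hsv,(18,150,100),(32,255,255)); m[:210]=0; m[265:]=0; m[:,:210]=0; m[:,300:]=0
k,l,st,ce=cv2.connectedComponentsWithStats(m)
for i in range(1,k):
    if st[i,4]>20: print(st[i],ce[i],ray(*ce[i],c,Rm,p,.061))
```

```text
t 2.7 tcp [ 0.5017 -0.2066  0.0473] shift [-0.014  0.022 -0.048] turn [0.002 0.009 0.013] gap 0.08530344479077419
[ 0.50422695 -0.20997519  0.05573931] 248.82737585763627 240.43614317222807
[ 0.49611172 -0.20476174  0.07210888] 248.67449081954663 256.9357643056791
[275 220   9  28 185] [279.31891892 234.0972973 ] [ 0.50171174 -0.19038194  0.061     ]
[221 222   9  27 180] [224.45555556 234.93888889] [ 0.48747191 -0.21340794  0.061     ]
```

Run:
```python
from h import *
for i in range(5):
    s=robot.read_state(); print(s['t'],s['eef_pos'].round(4),s['joint_vel'].round(3)); robot.get_image('wrist')
```

```text
2.75 [ 0.5042 -0.21    0.0557] [ 0.002 -0.025 -0.011  0.    -0.004 -0.006]
2.8 [ 0.5047 -0.2101  0.0567] [ 0.003 -0.016 -0.008  0.001 -0.007 -0.006]
2.85 [ 0.505  -0.2102  0.0573] [ 0.003 -0.013 -0.002  0.001 -0.006 -0.003]
2.9 [ 0.5051 -0.2102  0.0575] [-0.001 -0.004  0.001  0.001 -0.004 -0.003]
2.95 [ 0.5051 -0.2102  0.0575] [ 0.    -0.001  0.002 -0.001 -0.003 -0.001]
```

Emit:
apply_moves --series '[[[0,0,0],[0,0,0],0],[[0,0,0],[0,0,0],0],[[0,0,0],[0,0,0],0],[[0,0,0],[0,0,0],0],[[0,0,0],[0,0,0],0]]'

```text
t: 3.62
eef_pos: [0.5046, -0.2099, 0.0559]
ee_rot: [0.253, 0.274, 0.925, -0.074]
ft_force: [-0.3, 0.3, -0.1]
finger_gap: 0.0852
```

Run:
```python
from h import *
plan([.4945,-.202,.062],-32.4,30,.002)
```

```text
t 3.625 tcp [ 0.5017 -0.2066  0.0473] shift [-0.019  0.022 -0.057] turn [0.004 0.013 0.011] gap 0.08523071630067842
```

Emit:
apply_moves --series '[[[-0.01,0.02,-0.03],[0,0.01,0.01],0],[[-0.019,0.022,-0.057],[0.004,0.013,0.011],0],[[-0.019,0.022,-0.057],[0.004,0.013,0.011],0],[[-0.019,0.022,-0.057],[0.004,0.013,0.011],0],[[-0.019,0.022,-0.057],[0.004,0.013,0.011],0]]'

```text
t: 4.25
eef_pos: [0.5019, -0.2067, 0.0476]
ee_rot: [0.249, 0.27, 0.927, -0.072]
ft_force: [-0.8, 1.0, 0.3]
finger_gap: 0.0853
```

Run:
```python
from h import *
plan([.4945,-.202,.062],-32.4,30,.002); print(robot.read_state()['ft_force'])
```

```text
t 4.25 tcp [ 0.5017 -0.2066  0.0473] shift [-0.001  0.001 -0.002] turn [0.001 0.    0.   ] gap 0.08528733792453538
[-0.82341784  1.00901654  0.26448056]
```

Emit:
apply_moves --series '[[[0,0,0],[0,0,0],0.5],[[0,0,0],[0,0,0],0.55],[[0,0,0],[0,0,0],0.65],[[0,0,0],[0,0,0],0.8],[[0,0,0],[0,0,0],1]]'

```text
t: 4.88
eef_pos: [0.5016, -0.2066, 0.0473]
ee_rot: [0.248, 0.27, 0.928, -0.072]
ft_force: [-0.9, 0.1, -0.3]
finger_gap: 0.0187
```

Emit:
apply_moves --series '[[[0,0,0],[0,0,0],1],[[0,0,0],[0,0,0],1],[[0,0,0],[0,0,0],1],[[0,0,0.03],[0,0,0],1],[[0,0,0.06],[0,0,0],1]]'

```text
t: 5.5
eef_pos: [0.5018, -0.2067, 0.0566]
ee_rot: [0.249, 0.27, 0.928, -0.072]
ft_force: [0.3, 0.0, -2.2]
finger_gap: 0.0184
```

Run:
```python
from h import *
s=robot.read_state(); print(s)
im,d,c,Rm,p=shot('wrist'); cv2.imwrite('pics/w3.png',im)
```

```text
{'t': 5.5, 'joint_pos': array([-0.46121282, -0.19301977,  2.04040884, -0.07513858,  0.77434841,
       -1.42641196]), 'joint_vel': array([ 0.0011462 , -0.04916222, -0.04187106,  0.00724318,  0.09102101,
       -0.00907221]), 'tau': array([ 5.18897118e-02, -2.20095491e+01, -3.03642654e+01, -2.35640919e-01,
       -2.33912587e+00,  7.60694384e-03]), 'eef_pos': array([ 0.50177425, -0.20668514,  0.05663336]), 'ee_rot': array([ 0.24852067,  0.26964706,  0.92751659, -0.07239415]), 'ft_force': array([ 0.27757419,  0.02263061, -2.19206456]), 'ft_torque': array([0.17677299, 0.26173218, 0.01140961]), 'finger_gap': 0.01843365135626423}
```

View pics/w3.png

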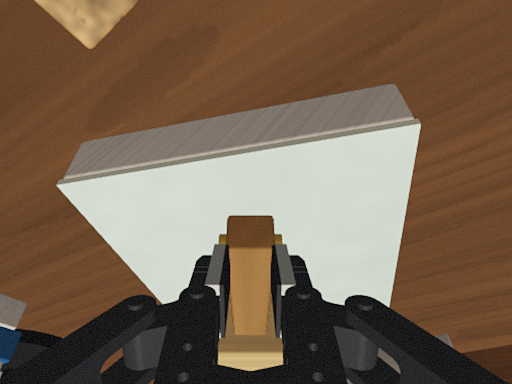

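Run:
```python
from h import *
im,d,c,Rm,p=shot('wrist'); s=robot.read_state(); T=rot(s['ee_rot'])
for t in [(0,0,0),(0,0,-.019),(.011,.015,0),(.011,.015,-.019),(.011,.015,-.03),(.011,.011,-.019),(-.011,.015,0),(0,.015,-.019)]:
    X=s['eef_pos']+T@np.array(t); q=Rm.T@(X-p); print(t,c['cx']-c['fx']*q[0]/q[2],c['cy']+c['fy']*q[1]/q[2])
P=pts(d,c,Rm,p)
for (u,v) in [(250,225),(250,260),(250,300),(250,350),(223,239),(279,239),(217,270),(285,270),(222,280),(280,280),(240,240),(223,255)]:
    X=P[v,u]; print((u,v),X.round(4),'tool',(T.T@(X-s['eef_pos'])).round(4))
cv2.imwrite('pics/c3.png',cv2.resize(im[200:384,170:330],None,fx=4,fy=3.2,interpolation=cv2.INTER_CUBIC))
```

```text
(0, 0, 0) 248.45313661305684 237.36453110823584
(0, 0, -0.019) 248.27592802170454 253.54911114613384
(0.011, 0.015, 0) 277.1132671133262 217.995906401067
(0.011, 0.015, -0.019) 280.14723473977506 232.33468702086086
(0.011, 0.015, -0.03) 282.23643825480644 242.20843472040357
(0.011, 0.011, -0.019) 271.637207269073 232.33603427836314
(-0.011, 0.015, 0) 276.1748798943677 256.0469466147166
(0, 0.015, -0.019) 279.55721834403846 253.5447141529762
(250, 225) [ 0.4807 -0.1922  0.0691] tool [ 0.0164  0.0008 -0.0233]
(250, 260) [ 0.4891 -0.1976  0.0813] tool [ 0.0017  0.0008 -0.0288]
(250, 300) [ 0.5274 -0.2219  0.0784] tool [-0.0361  0.0008 -0.0036]
(250, 350) [ 0.5758 -0.2526  0.0856] tool [-0.0893  0.0008  0.0189]
(223, 239) [ 0.481  -0.2074  0.0709] tool [ 0.0083 -0.0118 -0.0206]
(279, 239) [ 0.4957 -0.1856  0.0704] tool [ 0.0079  0.0145 -0.0198]
(217, 270) [ 0.4665 -0.198   0.0976] tool [ 0.0098 -0.0117 -0.0523]
(285, 270) [ 0.4792 -0.1757  0.0984] tool [ 0.0105  0.0139 -0.0537]
(222, 280) [ 0.4648 -0.194   0.1038] tool [ 0.0098 -0.0092 -0.0596]
(280, 280) [ 0.4749 -0.1759  0.1045] tool [ 0.0105  0.0115 -0.0607]
(240, 240) [ 0.48  -0.197  0.076] tool [ 0.0113 -0.0036 -0.0282]
(223, 255) [ 0.4723 -0.2001  0.087 ] tool [ 0.0099 -0.0103 -0.0402]
```

View pics/c3.png

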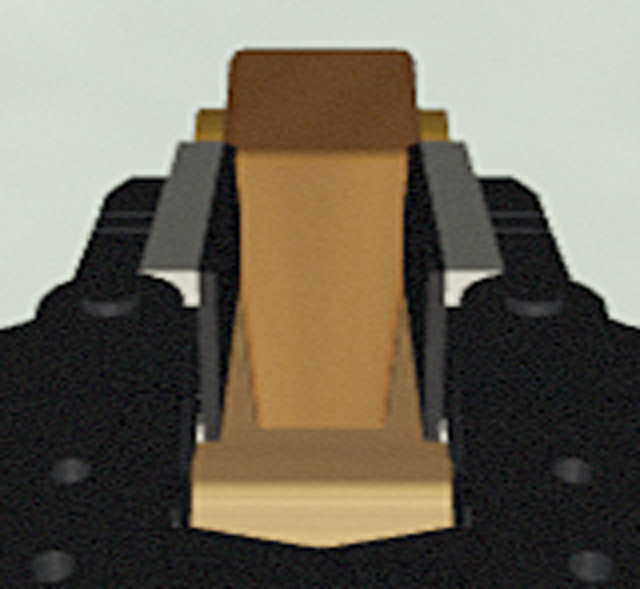

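The brass at rows ≈233–245 is still visible beyond the pad tips. The pads sit about 15–20 mm too shallow and pinch the handle's end, not the pin. I'll measure the pad extent in the tool frame before redoing the grip.

Run:
```python
from h import *
print('depth',robot.grip_depth)
im,d,c,Rm,p=shot('wrist'); s=robot.read_state(); T=rot(s['ee_rot']); P=pts(d,c,Rm,p); Q=(P-s['eef_pos'])@T
print(s['eef_pos'],s['finger_gap'],s['ft_force'])
for v in range(236,284,4):
    print(v,[tuple((Q[v,u]*1000).round(0).astype(int)) for u in (211,215,219,223,227)],[tuple((Q[v,u]*1000).round(0).astype(int)) for u in (275,279,283,287)])
for v in range(215,370,12): print(v,(Q[v,250]*1000).round(0),P[v,250].round(3))
```

```text
depth 0.0187
[ 0.50195319 -0.20673741  0.05685816] 0.018621383185798562 [-0.6362186   0.64230395 -0.54076791]
236 [(np.int64(-11), np.int64(-23), np.int64(27)), (np.int64(-11), np.int64(-21), np.int64(26)), (np.int64(9), np.int64(-14), np.int64(-18)), (np.int64(8), np.int64(-12), np.int64(-16)), (np.int64(13), np.int64(-9), np.int64(-27))] [(np.int64(9), np.int64(13), np.int64(-18)), (np.int64(9), np.int64(15), np.int64(-18)), (np.int64(-11), np.int64(21), np.int64(27)), (np.int64(-11), np.int64(24), np.int64(27))]
240 [(np.int64(-15), np.int64(-24), np.int64(30)), (np.int64(-15), np.int64(-21), np.int64(29)), (np.int64(8), np.int64(-14), np.int64(-21)), (np.int64(7), np.int64(-12), np.int64(-20)), (np.int64(11), np.int64(-9), np.int64(-28))] [(np.int64(7), np.int64(13), np.int64(-19)), (np.int64(8), np.int64(14), np.int64(-20)), (np.int64(-15), np.int64(21), np.int64(29)), (np.int64(-15), np.int64(24), np.int64(30))]
244 [(np.int64(-18), np.int64(-24), np.int64(31)), (np.int64(-18), np.int64(-21), np.int64(31)), (np.int64(7), np.int64(-14), np.int64(-23)), (np.int64(7), np.int64(-12
[... 3833 characters left out ...]
.int64(11), np.int64(11), np.int64(-61)), (np.int64(11), np.int64(13), np.int64(-61)), (np.int64(11), np.int64(14), np.int64(-61))]
215 [ 6.  1. 17.] [ 0.505 -0.208  0.039]
227 [ 16.   1. -24.] [ 0.48  -0.192  0.07 ]
239 [ 12.   1. -29.] [ 0.482 -0.193  0.076]
251 [  9.   1. -34.] [ 0.482 -0.193  0.082]
263 [ -0.   1. -28.] [ 0.49  -0.198  0.081]
275 [-11.   1. -20.] [ 0.502 -0.206  0.08 ]
287 [-22.   1. -14.] [ 0.512 -0.212  0.08 ]
299 [-35.   1.  -5.] [ 0.526 -0.221  0.078]
311 [-49.   1.   4.] [ 0.54  -0.23   0.078]
323 [-65.   1.  15.] [ 0.556 -0.24   0.077]
335 [-85.   1.  28.] [ 0.576 -0.253  0.075]
347 [-89.   1.  22.] [ 0.577 -0.253  0.083]
359 [-99.   1.  21.] [ 0.584 -0.258  0.088]
```

The tips end at tool z ≈ -32 mm, not 0, so the pads really did clamp the handle end (22 mm apart). I'll set it down, open, go about 25 mm deeper and regrip.

Emit:
apply_moves --series '[[[0,0,-0.03],[0,0,0],1],[[0,0,-0.06],[0,0,0],1],[[0,0,-0.06],[0,0,0],0.7],[[0,0,-0.06],[0,0,0],0.4],[[0,0,-0.06],[0,0,0],0]]'

```text
t: 6.28
eef_pos: [0.502, -0.2068, 0.0478]
ee_rot: [0.249, 0.27, 0.927, -0.072]
ft_force: [0.4, 0.7, 0.2]
finger_gap: 0.0614
```

Emit:
apply_moves --series '[[[0,0,0],[0,0,0],0],[[0,0,0],[0,0,0],0],[[0,0,0],[0,0,0],0],[[0,0,0],[0,0,0],0],[[0,0,0],[0,0,0],0]]'

```text
t: 6.9
eef_pos: [0.5017, -0.2066, 0.0474]
ee_rot: [0.249, 0.27, 0.928, -0.072]
ft_force: [0.5, 0.6, 0.5]
finger_gap: 0.0856
```

Run:
```python
from h import *
im,d,c,Rm,p=shot('wrist'); s=robot.read_state(); T=rot(s['ee_rot']); P=pts(d,c,Rm,p)
hsv=cv2.cvtColor(im,cv2.COLOR_BGR2HSV)
m=cv2.inRange(hsv,(18,150,90),(32,255,255)); m[:205]=0; m[275:]=0; m[:,:205]=0; m[:,305:]=0
k,l,st,ce=cv2.connectedComponentsWithStats(m); g=[]
for i in range(1,k):
    if st[i,4]>40: g.append(ray(*ce[i],c,Rm,p,.061)); print(st[i],ce[i],g[-1])
q=P[215:330,225:285].reshape(-1,3); q=q[(q[:,2]>.064)&(q[:,2]<.076)]
print(np.median(q,0), s['ft_force'],s['finger_gap'])
G=np.mean(g,0); G[2]=.061; dy=g[0]-g[-1]; print(G,dy,np.degrees(np.arctan2(dy[1],dy[0])))
plan(G,-32.4,30,-.025)
```

```text
[219 236   8  28 190] [222.16315789 249.84736842] [ 0.48728063 -0.21249948  0.061     ]
[274 237   8  27 188] [277.7287234  250.28191489] [ 0.50207318 -0.18989816  0.061     ]
[ 0.5003322  -0.20525401  0.07163892] [ 0.30012072 -1.25993371  0.39052101] 0.08560187018480381
[ 0.4946769  -0.20119882  0.061     ] [-0.01479255 -0.02260131  0.        ] -123.20473394900705
t 6.95 tcp [ 0.5133 -0.213   0.0229] shift [ 0.077 -0.042 -0.163] turn [ 0. -0.  0.] gap 0.08560187018480381
```

Emit:
apply_moves --series '[[[0.02,-0.01,-0.04],[0,0,0],0],[[0.04,-0.02,-0.08],[0,0,0],0],[[0.04,-0.02,-0.08],[0,0,0],0],[[0.04,-0.02,-0.08],[0,0,0],0],[[0.04,-0.02,-0.08],[0,0,0],0]]'

```text
t: 7.58
eef_pos: [0.5079, -0.2097, 0.0356]
ee_rot: [0.249, 0.27, 0.927, -0.072]
ft_force: [0.1, 0.8, 1.2]
finger_gap: 0.0853
```

Emit:
apply_moves --series '[[[0.02,-0.01,-0.04],[0,0,0],0],[[0.037,-0.022,-0.083],[0,0,0],0],[[0.037,-0.022,-0.083],[0,0,0],0],[[0.037,-0.022,-0.083],[0,0,0],0.4],[[0.037,-0.022,-0.083],[0,0,0],0.5]]'

```text
t: 8.2
eef_pos: [0.5134, -0.213, 0.0231]
ee_rot: [0.249, 0.27, 0.927, -0.072]
ft_force: [0.3, -0.4, 0.5]
finger_gap: 0.052
```

Emit:
apply_moves --series '[[[0,0,0],[0,0,0],0.6],[[0,0,0],[0,0,0],0.8],[[0,0,0],[0,0,0],1],[[0,0,0],[0,0,0],1],[[0,0,0],[0,0,0],1]]'

```text
t: 8.82
eef_pos: [0.5133, -0.2129, 0.023]
ee_rot: [0.249, 0.27, 0.928, -0.072]
ft_force: [-0.7, -0.2, 0.7]
finger_gap: 0.0287
```

Run:
```python
from h import *
im,d,c,Rm,p=shot('wrist'); s=robot.read_state(); print(s['eef_pos'],s['ft_force'],s['finger_gap'])
cv2.imwrite('pics/w4.png',cv2.resize(im[180:384,150:350],None,fx=3,fy=2.9))
```

```text
[ 0.51332506 -0.21293619  0.02299052] [-0.11922166  0.05679619  1.16140248] 0.028475303497277935
```

View pics/w4.png

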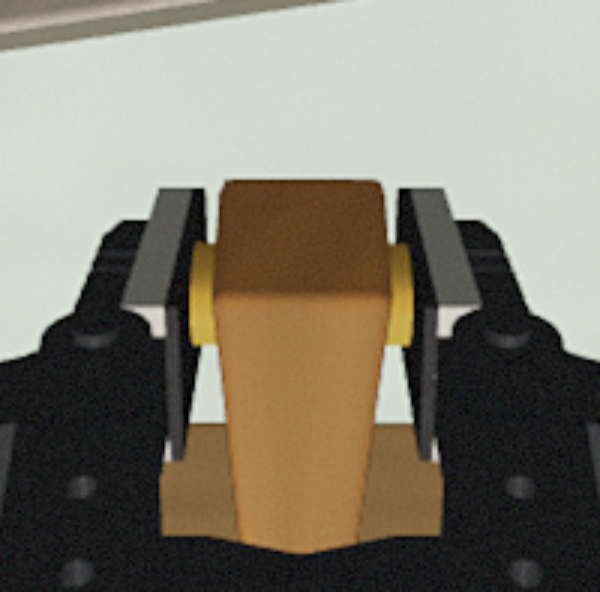

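The pads now sit squarely on the brass pin ends (gap 28.5 mm). I'll lift in the firm grip.

Emit:
apply_moves --series '[[[0,0,0.06],[0,0,0],1],[[0,0,0.2],[0,0,0],1],[[0,0,0.36],[0,0,0],1],[[0,0,0.52],[0,0,0],1],[[0,0,0.6],[0,0,0],1]]'

```text
t: 9.5
eef_pos: [0.5137, -0.2131, 0.1148]
ee_rot: [0.249, 0.27, 0.927, -0.072]
ft_force: [-0.3, 1.6, -1.8]
finger_gap: 0.0285
```

```bash
cat >> h.py <<'E'
def angle():
    # mallet handle angle in the tool frame, from depth points near tool y=0, and in world
    im,d,c,Rm,p=shot('wrist'); s=robot.read_state(); T=rot(s['ee_rot']); P=pts(d,c,Rm,p); Q=(P-s['eef_pos'])@T
    hsv=cv2.cvtColor(im,cv2.COLOR_BGR2HSV); w=cv2.inRange(hsv,(5,90,40),(28,255,255))>0
    m=w&(abs(Q[...,1])<.012)&(np.linalg.norm(Q-[0,0,-.044],axis=-1)<.2)&(d>0)
    q=Q[m]; return im,s,T,P,Q,m
E
python3 - <<'E'
from h import *
im,s,T,P,Q,m=angle(); print(s['eef_pos'],s['ft_force'],s['finger_gap'],m.sum())
q=Q[m]; w=P[m]; pin=s['eef_pos']+T@[0,0,-.044]; print('pin',pin)
f=np.array([np.cos(np.radians(-32.4)),np.sin(np.radians(-32.4)),0])
for i in np.argsort((w-pin)@f)[::max(1,len(w)//25)]: print(((w[i]-pin)@f*1000).round(),((w[i]-pin)[2]*1000).round())
plan(pin+[0,0,.12],-32.4,45,-.025)
cv2.imwrite('pics/w5.png',im)
E
```

```text
[ 0.51437423 -0.21340522  0.11612207] [ 0.32301452 -0.28094452 -0.67535569] 0.028430673372570197 8140
pin [ 0.49566878 -0.20153564  0.15413811]
-58.0 -152.0
-54.0 -154.0
-49.0 -153.0
-44.0 -153.0
-39.0 -154.0
-18.0 -4.0
-17.0 5.0
-17.0 4.0
-17.0 -1.0
-17.0 2.0
-16.0 -8.0
-16.0 6.0
-16.0 2.0
-14.0 3.0
-10.0 9.0
-6.0 9.0
-1.0 9.0
4.0 9.0
11.0 9.0
18.0 8.0
26.0 8.0
35.0 8.0
45.0 8.0
57.0 7.0
72.0 6.0
91.0 6.0
t 9.55 tcp [ 0.5219 -0.2182  0.243 ] shift [ 0.05  -0.032  0.846] turn [-0.176 -0.277  0.   ] gap 0.028430673372570197
```

Emit:
apply_moves --series '[[[0.01,0,0.1],[-0.03,-0.05,0],1],[[0.02,-0.01,0.35],[-0.08,-0.12,0],1],[[0.03,-0.02,0.6],[-0.13,-0.2,0],1],[[0.04,-0.03,0.8],[-0.17,-0.26,0],1],[[0.05,-0.032,0.85],[-0.176,-0.277,0],1]]'

```text
t: 10.18
eef_pos: [0.5207, -0.2174, 0.2419]
ee_rot: [0.367, 0.258, 0.887, -0.107]
ft_force: [-0.6, 0.1, -2.5]
finger_gap: 0.0287
```

Emit:
apply_moves --series '[[[0,0,0],[0,0,0],0.8],[[0,0,0],[0,0,0],0.78],[[0,0,0],[0,0,0],0.76],[[0,0,0],[0,0,0],0.74],[[0,0,0],[0,0,0],0.74]]'

```text
t: 10.8
eef_pos: [0.5208, -0.2178, 0.24]
ee_rot: [0.365, 0.258, 0.888, -0.106]
ft_force: [-0.1, -0.6, -2.0]
finger_gap: 0.0285
```

```bash
cat > ang.py <<'E'
from h import *
import sys
im,s,T,P,Q,m=angle(); q=Q[m]
yaw=float(sys.argv[1]) if len(sys.argv)>1 else -32.4
pin=s['eef_pos']+T@[0,0,-.044]; f=np.array([np.cos(np.radians(yaw)),np.sin(np.radians(yaw)),0])
a=(P-pin)@f; b=(P-pin)[...,2]
r=np.hypot(a,b); k=m&(r>.02)&(r<.09)&(abs((P-pin)@np.cross([0,0,1],f))<.009)
print('t',s['t'],'gap',s['finger_gap'],'ft',s['ft_force'].round(1),'pin',pin.round(4),'n',k.sum())
if k.sum()>50:
    v=cv2.fitLine(np.stack([a[k],b[k]],1).astype(np.float32),cv2.DIST_HUBER,0,.01,.01).ravel(); 
    if v[1]>0: v[:2]*=-1
    print('surface dir deg from plumb (+=head forward)',np.degrees(np.arctan2(v[0],-v[1])), 'offset',v[2:])
if len(sys.argv)>2: cv2.imwrite(sys.argv[2],im)
E
python3 ang.py
```

```text
t 10.85 gap 0.028561372157154645 ft [ 0.1  0.5 -1.9] pin [ 0.4947 -0.2011  0.2715] n 1688
surface dir deg from plumb (+=head forward) -76.99823 offset [0.04713527 0.0211616 ]
```

```bash
sed -i 's/if v\[1\]>0: /if v[0]*np.mean(a[k])+v[1]*np.mean(b[k])<0: /' ang.py; python3 ang.py
```

```text
t 10.9 gap 0.028629895659526415 ft [ 0.5 -0.3 -2.3] pin [ 0.4947 -0.2011  0.2716] n 1695
surface dir deg from plumb (+=head forward) 103.01088 offset [0.03774507 0.01909164]
```

Emit:
apply_moves --series '[[[0,0,0],[0,0,0],0.73],[[0,0,0],[0,0,0],0.725],[[0,0,0],[0,0,0],0.72],[[0,0,0],[0,0,0],0.715],[[0,0,0],[0,0,0],0.71]]'

```text
t: 11.52
eef_pos: [0.5208, -0.2177, 0.2404]
ee_rot: [0.366, 0.258, 0.888, -0.106]
ft_force: [0.0, 0.7, -1.6]
finger_gap: 0.0286
```

```bash
python3 ang.py
```

```text
t 11.575 gap 0.02869716822834488 ft [-0.5 -0.4 -1.3] pin [ 0.4946 -0.2011  0.2717] n 1692
surface dir deg from plumb (+=head forward) 103.06174 offset [0.05167745 0.02242721]
```

Emit:
apply_moves --series '[[[0,0,0],[0,0,0],0.707],[[0,0,0],[0,0,0],0.704],[[0,0,0],[0,0,0],0.7],[[0,0,0],[0,0,0],0.697],[[0,0,0],[0,0,0],0.694]]'

```text
t: 12.2
eef_pos: [0.5208, -0.2177, 0.2404]
ee_rot: [0.366, 0.258, 0.888, -0.106]
ft_force: [-0.7, 0.4, -1.3]
finger_gap: 0.0289
```

```bash
python3 ang.py
```

```text
t 12.25 gap 0.028227516602052832 ft [-0.1 -0.9 -1.5] pin [ 0.4946 -0.2011  0.2716] n 1701
surface dir deg from plumb (+=head forward) 103.08755 offset [0.04739105 0.02142671]
```

Emit:
apply_moves --series '[[[0,0,0],[0,0,0],0.691],[[0,0,0],[0,0,0],0.688],[[0,0,0],[0,0,0],0.686],[[0,0,0],[0,0,0],0.684],[[0,0,0],[0,0,0],0.682]]'

```text
t: 12.88
eef_pos: [0.5208, -0.2177, 0.2405]
ee_rot: [0.366, 0.258, 0.888, -0.106]
ft_force: [-0.4, -0.0, -2.0]
finger_gap: 0.0288
```

```bash
python3 ang.py
```

```text
t 12.925 gap 0.02860448163205906 ft [-0.2  0.7 -1.1] pin [ 0.4946 -0.2011  0.2717] n 1703
surface dir deg from plumb (+=head forward) 102.994644 offset [0.03764392 0.01918918]
```

Emit:
apply_moves --series '[[[0,0,0],[0,0,0],0.68],[[0,0,0],[0,0,0],0.678],[[0,0,0],[0,0,0],0.676],[[0,0,0],[0,0,0],0.674],[[0,0,0],[0,0,0],0.672]]'

```text
t: 13.55
eef_pos: [0.5208, -0.2177, 0.2405]
ee_rot: [0.366, 0.258, 0.888, -0.106]
ft_force: [0.2, -0.5, -1.9]
finger_gap: 0.0287
```

```bash
python3 ang.py
```

```text
t 13.6 gap 0.028458386462833243 ft [-0.  -0.2 -2.3] pin [ 0.4947 -0.2011  0.2717] n 1702
surface dir deg from plumb (+=head forward) 103.12909 offset [0.04550618 0.0209705 ]
```

Emit:
apply_moves --series '[[[0,0,0],[0,0,0],0.67],[[0,0,0],[0,0,0],0.668],[[0,0,0],[0,0,0],0.666],[[0,0,0],[0,0,0],0.664],[[0,0,0],[0,0,0],0.662]]'

```text
t: 14.22
eef_pos: [0.5208, -0.2177, 0.2404]
ee_rot: [0.366, 0.258, 0.888, -0.106]
ft_force: [0.2, 0.3, -1.7]
finger_gap: 0.0289
```

```bash
python3 ang.py
```

```text
t 14.275 gap 0.02854674873122874 ft [-0.3  0.4 -1.5] pin [ 0.4947 -0.2011  0.2717] n 1700
surface dir deg from plumb (+=head forward) 103.120544 offset [0.03199072 0.01794719]
```

Emit:
apply_moves --series '[[[0,0,0],[0,0,0],0.66],[[0,0,0],[0,0,0],0.658],[[0,0,0],[0,0,0],0.656],[[0,0,0],[0,0,0],0.654],[[0,0,0],[0,0,0],0.652]]'

```text
t: 14.9
eef_pos: [0.5211, -0.2179, 0.2411]
ee_rot: [0.366, 0.258, 0.888, -0.107]
ft_force: [1.6, -0.5, -2.1]
finger_gap: 0.0302
```

```bash
python3 ang.py
```

```text
t 14.95 gap 0.029802058970352714 ft [ 1.3 -0.6 -2.7] pin [ 0.4948 -0.2012  0.2721] n 881
surface dir deg from plumb (+=head forward) 56.119606 offset [ 0.03579786 -0.03760648]
```

Emit:
apply_moves --series '[[[0,0,0],[0,0,0],0.65],[[0,0,0],[0,0,0],0.648],[[0,0,0],[0,0,0],0.646],[[0,0,0],[0,0,0],0.644],[[0,0,0],[0,0,0],0.642]]'

```text
t: 15.58
eef_pos: [0.5209, -0.2178, 0.2409]
ee_rot: [0.366, 0.258, 0.888, -0.107]
ft_force: [0.3, -0.1, -0.2]
finger_gap: 0.0302
```

```bash
python3 ang.py
```

```text
t 15.625 gap 0.030319412214975656 ft [-0.1 -0.3  0.7] pin [ 0.4947 -0.2011  0.272 ] n 1
```

Run:
```python
from h import *
a=robot.get_image('wrist')[0]; b=robot.get_image('scene')[0]
print(robot.read_state()['ft_force'])
cv2.imwrite('pics/b1.png',np.hstack([cv2.resize(a,(400,300)),cv2.resize(b[100:300,100:366],(400,300))]))
```

```text
[-0.13953681  0.20274743  0.50183707]
```

View pics/b1.png

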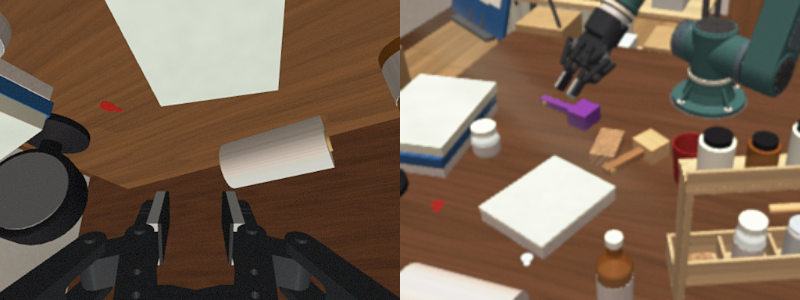

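I eased too far in one go, and the mallet dropped onto the table between the canvas and the cup. In the scene crop it lies at ≈(635,150). I'll locate it and check the bystanders.

Run:
```python
from h import *
o=np.load('pics/top.npz'); im,d,c,Rm,p=shot('top'); P=pts(d,c,Rm,p); Z=P[...,2]
np.savez('pics/top2.npz',im=im,P=P); cv2.imwrite('pics/top2.png',cv2.resize(im[120:290,190:345],None,fx=3.8,fy=3.5,interpolation=cv2.INTER_CUBIC))
hs=cv2.cvtColor(im,cv2.COLOR_BGR2HSV); 
dif=(np.abs(im.astype(int)-o['im']).sum(-1)>60); dif[:,:190]=0; dif[:140]=0
m=dif&(Z>.008)&(Z<.1)
k,l,st,ce=cv2.connectedComponentsWithStats(m.astype(np.uint8))
for i in range(1,k):
    if st[i,4]>15: print(st[i],ce[i].round(),np.median(P[l==i],0).round(3))
for n,a in (('cup',(205,240,220,250)),('bottle',(225,250,112,140)),('pot',(347,372,212,236)),('block',(268,295,226,265))):
    s=np.s_[a[2]:a[3],a[0]:a[1]]; print(n,np.median(o['P'][s][o['P'][s][...,2]>.03],0).round(3),np.median(P[s][Z[s]>.03],0).round(3))
```

```text
[284 159  34  43 563] [301. 177.] [ 0.588 -0.26   0.039]
[263 185  25  11  33] [274. 189.] [ 0.536 -0.162  0.039]
[238 331  11  11  31] [243. 335.] [ 0.029 -0.054  0.065]
[246 330  11  12  89] [252. 335.] [ 0.018 -0.088  0.015]
cup [0.371 0.035 0.09 ] [ 0.35  -0.005  0.103]
bottle [ 0.74  -0.023  0.113] [ 0.739 -0.023  0.113]
pot [ 0.411 -0.461  0.074] [ 0.411 -0.461  0.074]
block [ 0.331 -0.185  0.037] [ 0.335 -0.15   0.445]
```

View pics/top2.png

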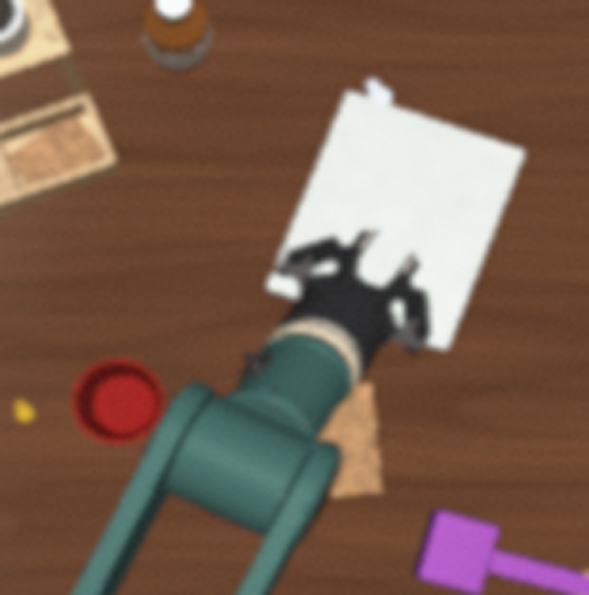

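The mallet is hidden under the arm here, and the sanding block looks unmoved. I'll use the scene camera's depth.

Run:
```python
from h import *
o=np.load('pics/scene.npz'); im,d,c,Rm,p=shot('scene'); P=pts(d,c,Rm,p); Z=P[...,2]
for v in range(183,218,3): print(v,' '.join('%3d'%(Z[v,u]*1000) for u in range(222,290,3)))
B=lambda P:P[185:212,228:252][(P[185:212,228:252,2]>.03)&(P[185:212,228:252,2]<.04)]
for n,PP in(('old',o['P']),('new',P)): q=B(PP); print(n,len(q),np.median(q,0).round(3),cv2.minAreaRect(q[:,:2].astype(np.float32)*1000))
q=P[180:206,250:285]; q=q[(q[...,2]>.04)&(q[...,2]<.1)]; print(len(q),np.median(q,0),q[:,2].max(),cv2.minAreaRect(q[:,:2].astype(np.float32)*1000))
cv2.imwrite('pics/s2.png',cv2.resize(im[170:225,200:310],None,fx=7,fy=7,interpolation=cv2.INTER_CUBIC))
```

```text
183  19  10  -2   1   0   1  -3  -2  -2   1   3   1   2   1   3   0  -3   0   0   1   0   0   4
186   4   3   1   0  35  39  35  35  36   5   0   1   0  -2   1  48   5   2   2   1   3   0   2
189   0   1  -1  37  36  33  36  37  35   3   3   1  46  46  46  45  46  -3   0   1   0 101  99
192   1  -1   2  36  34  35  38  35  35   0   3  45  46  47  48  48  50  45  46   1 100  90  89
195   0   1   1  37  36  39  35  35  24   1  -1  32  41  44  46  46  50  46  44   1  90  79  75
198   0   3  37  37  35  36  33  36  11   1   0  19  31  37  43  45  46  37  33   0  98  68  63
201   3  -2  33  36  38  34  34  33   3   3  33  34  34  31  31  38  34  25  17   0  87  99  99
204   1   0  26  25  30  30  32  20  34  34  34  29  22  16  21  25  15  12   1   1  75  81  91
207   0   0  11  11  16  29  33  34  34  30  20  15   2   2   8   8   4   1   2   1  57 284 291
210   1   3   2   0  29  36  35  30  23  17   3   3  -3   1   1  -1   0   4   0   1  45 278 289
213  39   1   0   2  17  26  26  17   1   0   2   1   0   0   2   0   2   0   1   2  33  40 290
216  40  39   2   3   0   0   1   0   0   0   1   4   2  -1   0   1  -1   2   3   1  20 265 291
old 311 [ 0.339 -0.183  0.036] ((336.0706481933594, -184.70648193359375), (115.57177734375, 59.950279235839844), 6.5154924392700195)
new 401 [ 0.357 -0.175  0.035] ((351.0247802734375, -174.35296630859375), (162.375732421875, 80.59336853027344), 25.388080596923828)
265 [ 0.31871878 -0.07556166  0.04685891] 0.09895766549605223 ((336.3687438964844, -48.88176727294922), (161.3205108642578, 61.659793853759766), 54.36539077758789)
```

Emit:
apply_moves --series '[[[0,-0.1,0.1],[0,0,0],0.3],[[0,-0.3,0.2],[0,0,0],0],[[0,-0.5,0.2],[0,0,0],0],[[0,-0.7,0.2],[0,0,0],0],[[0,-0.8,0.2],[0,0,0],0]]'

```text
t: 16.45
eef_pos: [0.5204, -0.3394, 0.2703]
ee_rot: [0.365, 0.259, 0.888, -0.107]
ft_force: [0.5, 0.2, -0.2]
finger_gap: 0.0856
```

Run:
```python
from h import *
im,d,c,Rm,p=shot('top'); P=pts(d,c,Rm,p); Z=P[...,2]; np.savez('pics/top3.npz',im=im,P=P)
cv2.imwrite('pics/top3.png',cv2.resize(im[190:290,190:345],None,fx=5,fy=5,interpolation=cv2.INTER_CUBIC))
```

```text
(no output)
```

View pics/top3.png

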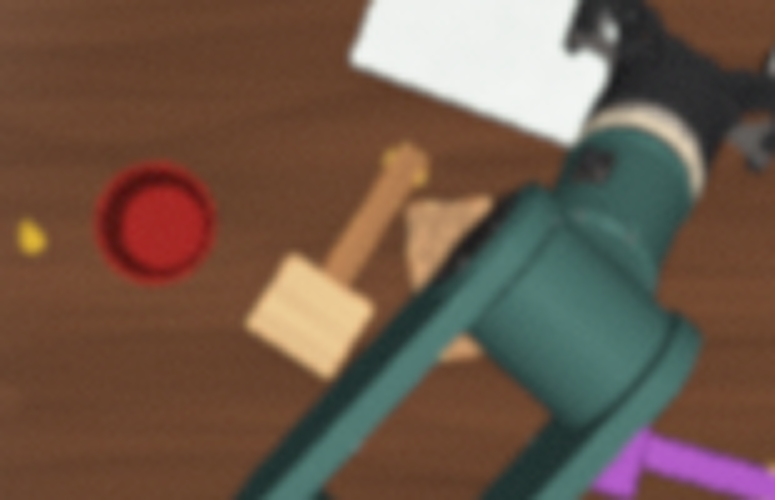

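The mallet lies flat. Its pin is at crop (405,165) and its head at (310,315), pointing back at the robot. The sanding block's corner at (410,208) is close, so I'll approach pointing straight down with the jaws only partly open.

Run:
```python
from h import *
c,Rm,p=pose('top'); g=lambda x,y,z: ray(190+x/5,190+y/5,c,Rm,p,z)
pin=g(406,167,.03); head=g(311,315,.046); print(pin,head,np.degrees(np.arctan2(*(pin-head)[1::-1])),np.linalg.norm(pin-head))
for q in((408,208),(490,196)): print('block',g(*q,.035))
G=pin.copy(); G[2]=.023
plan(G,-32,0,.10)
plan(G,-32,20,.10)
```

```text
[ 0.41189313 -0.1530506   0.03      ] [ 0.30572861 -0.08569465  0.046     ] -32.393038081429154 0.12674276350401398
block [ 0.38228456 -0.15441723  0.035     ]
block [ 0.39147056 -0.21318693  0.035     ]
t 16.5 tcp [ 0.4119 -0.1531  0.104 ] shift [-0.723  1.25  -1.108] turn [0.533 0.84  0.011] gap 0.0853320732843417
t 16.5 tcp [ 0.3884 -0.1384  0.0991] shift [-0.879  1.348 -1.14 ] turn [0.296 0.464 0.012] gap 0.0853320732843417
```

Emit:
apply_moves --series '[[[-0.1,0.2,0],[0.1,0.16,0],0],[[-0.25,0.4,-0.05],[0.2,0.32,0],0],[[-0.4,0.6,-0.1],[0.3,0.48,0],0.2],[[-0.55,0.8,-0.2],[0.42,0.67,0.01],0.4],[[-0.72,1,-0.3],[0.533,0.84,0.011],0.5]]'

```text
t: 17.12
eef_pos: [0.4127, -0.1868, 0.2263]
ee_rot: [-0.001, 0.275, 0.961, 0.001]
ft_force: [-0.5, -0.7, -0.7]
finger_gap: 0.0426
```

Emit:
apply_moves --series '[[[0,0.1,-0.2],[0,0,0],0.5],[[0,0.2,-0.5],[0,0,0],0.5],[[0,0.25,-0.7],[0,0,0],0.5],[[0,0.25,-0.8],[0,0,0],0.5],[[0,0.25,-0.8],[0,0,0],0.5]]'

```text
t: 17.75
eef_pos: [0.4124, -0.1501, 0.1049]
ee_rot: [-0.0, 0.275, 0.961, 0.001]
ft_force: [-1.4, 0.8, -0.4]
finger_gap: 0.0427
```

```bash
cat > pin.py <<'E'
from h import *
im,d,c,Rm,p=shot('wrist'); s=robot.read_state(); T=rot(s['ee_rot']); P=pts(d,c,Rm,p); Q=(P-s['eef_pos'])@T
print(s['t'],s['eef_pos'],s['finger_gap'],s['ft_force'])
hsv=cv2.cvtColor(im,cv2.COLOR_BGR2HSV); Z=P[...,2]
near=np.linalg.norm(P[...,:2]-[.412,-.153],axis=-1)
m=(cv2.inRange(hsv,(18,150,80),(32,255,255))>0)&(near<.04)&(Z<.045)
k,l,st,ce=cv2.connectedComponentsWithStats(m.astype(np.uint8)); g=[]
for i in range(1,k):
    if st[i,4]>25: g.append(ray(*ce[i],c,Rm,p,.025)); print(st[i],ce[i],g[-1])
h=(Z>.026)&(Z<.037)&(near<.13)&(cv2.inRange(hsv,(5,90,40),(28,255,255))>0)&(abs((P-[.412,-.153,0])@[.53,.85,0])<.02)
q=P[h]; v=cv2.fitLine(q[:,:2].astype(np.float32),cv2.DIST_HUBER,0,.01,.01).ravel(); print('handle',h.sum(),v,np.degrees(np.arctan2(v[1],v[0])),np.median(q[:,2]),np.percentile((q[:,:2]-v[2:])@v[:2],[1,99]))
# block top relative to pin
b=(Z>.031)&(Z<.039)&(P[...,0]<.40)&(P[...,1]<-.14)&(P[...,1]>-.23)&(P[...,0]>.27)
q=P[b]; f=np.array([.848,-.53]); n=np.array([.53,.848])
e=(q[:,:2]-[.412,-.153]); a,bb=e@f,e@n
for lo in range(-70,0,8):
    k=(bb*1000>lo)&(bb*1000<lo+8)
    if k.sum()>5: print('block lateral',lo,'front edge f=',(np.percentile(a[k],98)*1000).round(1))
np.savez('pics/last.npz',im=im,P=P,Q=Q); cv2.imwrite('pics/last.png',im)
E
python3 pin.py
```

```text
17.8 [ 0.41325862 -0.15067699  0.10615629] 0.042889669495182706 [ 0.27448568 -0.4336599  -0.25458982]
[231 189   6  11  55] [233.47272727 193.2       ] [ 0.40523972 -0.15912345  0.025     ]
[266 189   7  18  84] [268.57142857 197.41666667] [ 0.42209993 -0.1384232   0.025     ]
[231 200   6   7  34] [233.58823529 203.55882353] [ 0.4121916  -0.16349621  0.025     ]
handle 5400 [ 0.83593464 -0.548829    0.37855974 -0.12801233] -33.286713 0.0335555060828094 [-0.05277162  0.055466  ]
block lateral -70 front edge f= 0.4
block lateral -62 front edge f= 8.7
block lateral -54 front edge f= 6.1
block lateral -46 front edge f= 0.6
block lateral -38 front edge f= -5.0
block lateral -30 front edge f= -10.6
block lateral -22 front edge f= -15.7
block lateral -14 front edge f= -11.2
block lateral -6 front edge f= -12.1
```

Run:
```python
from h import *
f=np.array([.839,-.545,0]); pin=np.array([.4145,-.1505,.023])
plan(pin+.003*f,-33,0,-.004)
plan(pin+.003*f,-33,0,-.024)
```

```text
t 17.8 tcp [ 0.417  -0.1521  0.    ] shift [ 0.025 -0.01  -0.708] turn [-0.002  0.003 -0.023] gap 0.042889669495182706
t 17.8 tcp [ 0.417  -0.1521 -0.02  ] shift [ 0.025 -0.01  -0.841] turn [-0.002  0.003 -0.023] gap 0.042889669495182706
```

Emit:
apply_moves --series '[[[0.025,-0.01,-0.2],[0,0,-0.02],0.53],[[0.025,-0.01,-0.4],[-0.002,0.003,-0.023],0.53],[[0.025,-0.01,-0.55],[-0.002,0.003,-0.023],0.53],[[0.025,-0.01,-0.62],[-0.002,0.003,-0.023],0.53],[[0.025,-0.01,-0.62],[-0.002,0.003,-0.023],0.53]]'

```text
t: 18.42
eef_pos: [0.417, -0.1522, 0.013]
ee_rot: [-0.0, 0.284, 0.959, 0.0]
ft_force: [-0.1, 0.7, 0.1]
finger_gap: 0.0398
```

```bash
python3 pin.py | head -5
python3 - <<'E'
from h import *
f=np.array([.839,-.545,0]); pin=np.array([.4145,-.1505,.023])
plan(pin+.003*f,-33,0,-.024)
im=np.load('pics/last.npz')['im']; cv2.imwrite('pics/w6.png',cv2.resize(im[150:384,100:400],None,fx=2.4,fy=2.4))
E
```

```text
18.475 [ 0.41750286 -0.15237262  0.01367004] 0.03993872547159383 [-0.16183756  0.67658409 -0.11296992]
[219 229   9  13  94] [223.24468085 234.5212766 ] [ 0.40410132 -0.15854547  0.025     ]
[273 228   9  14  95] [277.10526316 233.92631579] [ 0.41830794 -0.1361192   0.025     ]
[273 243   9  14  35] [275.57142857 252.51428571] [ 0.42647818 -0.14206935  0.025     ]
handle 13719 [ 0.84306896 -0.53780544  0.38304853 -0.13040648] -32.53437 0.033511261533955866 [-0.05827441  0.05017941]
t 18.475 tcp [ 0.417  -0.1521 -0.02  ] shift [-0.003  0.002 -0.224] turn [0.001 0.001 0.   ] gap 0.03993872547159383
```

View pics/w6.png

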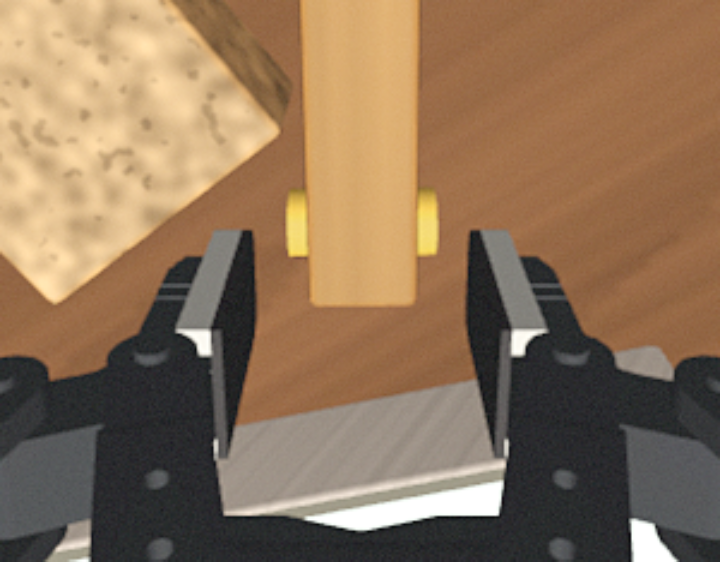

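Both gaps between pad and pin are about 32 px in the crop, so the jaws are well centred. The block's near edge runs (280,130)–(55,300) and just clears the left finger. I'll go down slowly and check the force.

Emit:
apply_moves --series '[[[0,0,-0.03],[0,0,0],0.53],[[0,0,-0.06],[0,0,0],0.53],[[0,0,-0.09],[0,0,0],0.53],[[0,0,-0.12],[0,0,0],0.53],[[0,0,-0.12],[0,0,0],0.53]]'

```text
t: 19.1
eef_pos: [0.4161, -0.1515, -0.0062]
ee_rot: [-0.001, 0.284, 0.959, 0.0]
ft_force: [0.6, 0.4, -0.4]
finger_gap: 0.0399
```

Emit:
apply_moves --series '[[[0,0,-0.03],[0,0,0],0.53],[[0,0,-0.06],[0,0,0],0.53],[[0,0,-0.09],[0,0,0],0.53],[[0,0,-0.1],[0,0,0],0.53],[[0,0,-0.1],[0,0,0],0.53]]'

```text
t: 19.73
eef_pos: [0.4164, -0.1517, -0.0207]
ee_rot: [-0.001, 0.284, 0.959, 0.0]
ft_force: [-0.5, 0.6, -0.5]
finger_gap: 0.0403
```

```bash
python3 pin.py
```

```text
19.775 [ 0.41658682 -0.15173533 -0.02056435] 0.04009924388096853 [-0.69089225  0.80752349  0.39505324]
[279 261  11  17 139] [283.41007194 268.41726619] [ 0.41803506 -0.13582186  0.025     ]
[212 262  11  20 142] [216.78169014 269.71126761] [ 0.40401738 -0.15846159  0.025     ]
handle 22023 [ 0.8416818  -0.53997386  0.3742477  -0.12517013] -32.681854 0.03350940646514308 [-0.0481473   0.06001874]
block lateral -70 front edge f= -1.1
block lateral -62 front edge f= 1.4
block lateral -54 front edge f= -0.6
block lateral -46 front edge f= -0.3
block lateral -38 front edge f= -5.5
block lateral -30 front edge f= -3.9
block lateral -22 front edge f= -7.0
block lateral -14 front edge f= -12.2
block lateral -6 front edge f= -12.2
```

Emit:
apply_moves --series '[[[0,0,0],[0,0,0],0.6],[[0,0,0],[0,0,0],0.65],[[0,0,0],[0,0,0],0.8],[[0,0,0],[0,0,0],1],[[0,0,0],[0,0,0],1]]'

```text
t: 20.4
eef_pos: [0.4167, -0.1518, -0.0204]
ee_rot: [-0.0, 0.284, 0.959, 0.0]
ft_force: [0.1, -0.9, 0.7]
finger_gap: 0.0288
```

Emit:
apply_moves --series '[[[0,0,0],[0,0,0],1],[[0,0,0.03],[0,0,0],1],[[0,0,0.1],[0,0,0],1],[[0,0,0.2],[0,0,0],1],[[0,0,0.25],[0,0,0],1]]'

```text
t: 21.02
eef_pos: [0.4174, -0.1522, 0.0187]
ee_rot: [0.001, 0.284, 0.959, -0.0]
ft_force: [1.1, -0.0, -2.0]
finger_gap: 0.0288
```

```bash
python3 ang.py -32.7
python3 - <<'E'
from h import *
plan([.414,-.150,.30],-32.7,40,-.025)
E
```

```text
t 21.075 gap 0.02867975440372389 ft [ 0.5  0.1 -1. ] pin [ 0.4178 -0.1523  0.0633] n 11075
surface dir deg from plumb (+=head forward) -87.86105 offset [-0.05679426  0.00709449]
t 21.075 tcp [ 0.4378 -0.1653  0.2663] shift [ 0.133 -0.086  1.646] turn [-0.481 -0.743  0.006] gap 0.02867975440372389
```

Emit:
apply_moves --series '[[[0.01,0,0.15],[0,0,0],1],[[0.02,-0.01,0.4],[-0.05,-0.08,0],1],[[0.04,-0.02,0.6],[-0.12,-0.18,0],1],[[0.05,-0.03,0.8],[-0.19,-0.29,0],1],[[0.06,-0.04,0.9],[-0.24,-0.37,0],1]]'

```text
t: 21.7
eef_pos: [0.4259, -0.1578, 0.1543]
ee_rot: [0.167, 0.28, 0.944, -0.049]
ft_force: [-0.3, 0.2, -1.9]
finger_gap: 0.0286
```

Emit:
apply_moves --series '[[[0.01,0,0.15],[-0.05,-0.08,0],0.9],[[0.03,-0.01,0.35],[-0.12,-0.18,0],0.85],[[0.05,-0.03,0.55],[-0.18,-0.28,0],0.8],[[0.07,-0.045,0.7],[-0.24,-0.37,0],0.75],[[0.07,-0.045,0.74],[-0.24,-0.37,0],0.7]]'

```text
t: 22.32
eef_pos: [0.4353, -0.1638, 0.2635]
ee_rot: [0.325, 0.267, 0.902, -0.096]
ft_force: [-0.6, -0.1, -2.1]
finger_gap: 0.0288
```

Emit:
apply_moves --series '[[[0,0,0],[0,0,0],0.69],[[0,0,0],[0,0,0],0.68],[[0,0,0],[0,0,0],0.675],[[0,0,0],[0,0,0],0.67],[[0,0,0],[0,0,0],0.666]]'

```text
t: 22.95
eef_pos: [0.4361, -0.1645, 0.2626]
ee_rot: [0.325, 0.267, 0.902, -0.096]
ft_force: [0.6, 1.0, -1.8]
finger_gap: 0.029
```

```bash
python3 ang.py -32.7
```

```text
t 23.0 gap 0.028666032802067427 ft [-0.3  0.5 -1.8] pin [ 0.4125 -0.1492  0.2966] n 11194
surface dir deg from plumb (+=head forward) -48.96361 offset [-0.04885937 -0.02993406]
```

Emit:
apply_moves --series '[[[0,0,0],[0,0,0],0.664],[[0,0,0],[0,0,0],0.662],[[0,0,0],[0,0,0],0.661],[[0,0,0],[0,0,0],0.66],[[0,0,0],[0,0,0],0.659]]'

```text
t: 23.62
eef_pos: [0.4361, -0.1645, 0.263]
ee_rot: [0.325, 0.267, 0.902, -0.096]
ft_force: [0.5, 0.2, -1.1]
finger_gap: 0.0293
```

```bash
python3 ang.py -32.7
```

```text
t 23.675 gap 0.0291645861864578 ft [-0.3  1.  -1.3] pin [ 0.4125 -0.1492  0.2968] n 11259
surface dir deg from plumb (+=head forward) -48.812176 offset [-0.04896471 -0.02980659]
```

Emit:
apply_moves --series '[[[0,0,0],[0,0,0],0.658],[[0,0,0],[0,0,0],0.657],[[0,0,0],[0,0,0],0.656],[[0,0,0],[0,0,0],0.656],[[0,0,0],[0,0,0],0.655]]'

```text
t: 24.3
eef_pos: [0.4361, -0.1645, 0.2629]
ee_rot: [0.325, 0.267, 0.902, -0.096]
ft_force: [0.4, -0.6, -1.8]
finger_gap: 0.0296
```

```bash
python3 ang.py -32.7
```

```text
t 24.35 gap 0.02915559546731552 ft [-0.6 -0.1 -2. ] pin [ 0.4125 -0.1492  0.2968] n 11279
surface dir deg from plumb (+=head forward) -48.861248 offset [-0.04902287 -0.02979355]
```

Emit:
apply_moves --series '[[[0,0,0],[0,0,0],0.6545],[[0,0,0],[0,0,0],0.654],[[0,0,0],[0,0,0],0.654],[[0,0,0],[0,0,0],0.6535],[[0,0,0],[0,0,0],0.653]]'

```text
t: 24.98
eef_pos: [0.436, -0.1645, 0.2629]
ee_rot: [0.325, 0.267, 0.902, -0.096]
ft_force: [-0.2, 0.6, -2.5]
finger_gap: 0.0298
```

```bash
python3 ang.py -32.7
```

```text
t 25.025 gap 0.029694710443113115 ft [-0.8  0.3 -0.6] pin [ 0.4125 -0.1492  0.2968] n 8302
surface dir deg from plumb (+=head forward) -28.77662 offset [-0.03422588 -0.04130368]
```

Emit:
apply_moves --series '[[[0,0,0],[0,0,0],0.653],[[0,0,0],[0,0,0],0.653],[[0,0,0],[0,0,0],0.653],[[0,0,0],[0,0,0],0.653],[[0,0,0],[0,0,0],0.653]]'

```text
t: 25.65
eef_pos: [0.4361, -0.1645, 0.263]
ee_rot: [0.325, 0.267, 0.902, -0.096]
ft_force: [0.6, -0.6, -1.4]
finger_gap: 0.0297
```

```bash
python3 ang.py -32.7
```

```text
t 25.7 gap 0.029744120644614187 ft [-0.6 -0.4 -0.5] pin [ 0.4125 -0.1492  0.2968] n 8162
surface dir deg from plumb (+=head forward) -27.825184 offset [-0.03339988 -0.04161993]
```

Emit:
apply_moves --series '[[[0,0,0],[0,0,0],0.6527],[[0,0,0],[0,0,0],0.6524],[[0,0,0],[0,0,0],0.6521],[[0,0,0],[0,0,0],0.6518],[[0,0,0],[0,0,0],0.6518]]'

```text
t: 26.32
eef_pos: [0.4361, -0.1645, 0.2629]
ee_rot: [0.325, 0.267, 0.902, -0.096]
ft_force: [-0.2, 0.0, -1.8]
finger_gap: 0.0298
```

```bash
python3 ang.py -32.7
```

```text
t 26.375 gap 0.029801225198920568 ft [-0.3 -0.1 -0.7] pin [ 0.4125 -0.1492  0.2968] n 6982
surface dir deg from plumb (+=head forward) -19.000763 offset [-0.02638013 -0.04496187]
```

Emit:
apply_moves --series '[[[0,0,0],[0,0,0],0.6515],[[0,0,0],[0,0,0],0.6512],[[0,0,0],[0,0,0],0.651],[[0,0,0],[0,0,0],0.6508],[[0,0,0],[0,0,0],0.6508]]'

```text
t: 27.0
eef_pos: [0.4361, -0.1645, 0.2629]
ee_rot: [0.325, 0.267, 0.902, -0.096]
ft_force: [0.3, -0.2, -2.1]
finger_gap: 0.0296
```

```bash
python3 ang.py -32.7
```

```text
t 27.05 gap 0.029477681751300024 ft [-0.2  0.1 -1.7] pin [ 0.4125 -0.1492  0.2968] n 6214
surface dir deg from plumb (+=head forward) -12.73397 offset [-0.02176745 -0.04920053]
```

Emit:
apply_moves --series '[[[0,0,0],[0,0,0],0.6506],[[0,0,0],[0,0,0],0.6504],[[0,0,0],[0,0,0],0.6502],[[0,0,0],[0,0,0],0.65],[[0,0,0],[0,0,0],0.65]]'

```text
t: 27.68
eef_pos: [0.4361, -0.1645, 0.2629]
ee_rot: [0.325, 0.267, 0.902, -0.096]
ft_force: [-0.4, 0.2, -1.6]
finger_gap: 0.0302
```

```bash
python3 ang.py -32.7
```

```text
t 27.725 gap 0.030080047057557603 ft [ 0.6 -0.6 -1.5] pin [ 0.4125 -0.1492  0.2969] n 5421
surface dir deg from plumb (+=head forward) -5.6812186 offset [-0.01557561 -0.04796842]
```

Emit:
apply_moves --series '[[[0,0,0],[0,0,0],0.65],[[0,0,0],[0,0,0],0.65],[[0,0,0],[0,0,0],0.66],[[0,0,0],[0,0,0],0.7],[[0,0,0],[0,0,0],0.8]]'

```text
t: 28.35
eef_pos: [0.4361, -0.1645, 0.263]
ee_rot: [0.325, 0.267, 0.902, -0.096]
ft_force: [-0.4, -0.5, -2.1]
finger_gap: 0.0284
```

Emit:
apply_moves --series '[[[0,0,0],[0,0,0],1],[[0,0,0],[0,0,0],1],[[0,0,0],[0,0,0],1],[[0,0,0],[0,0,0],1],[[0,0,0],[0,0,0],1]]'

```text
t: 28.98
eef_pos: [0.436, -0.1645, 0.2629]
ee_rot: [0.325, 0.267, 0.902, -0.096]
ft_force: [-0.3, -0.4, -1.5]
finger_gap: 0.0283
```

```bash
python3 ang.py -32.7
python3 - <<'E'
from h import *
z=np.load('pics/top.npz'); P=z['P']; Z=P[...,2]; im=z['im']
m=(Z>.053)&(Z<.067); m[:140]=0; m[200:]=0; m[:,:130]=0; m[:,225:]=0
hsv=cv2.cvtColor(im,cv2.COLOR_BGR2HSV)
q=P[m]; q=q[(q[:,1]>0.02)&(q[:,0]<.72)]
r=cv2.minAreaRect(q[:,:2].astype(np.float32)*1000); print('rims',len(q),r)
m=(Z>.27)&(Z<.30); m[:100]=0;m[175:]=0;m[:,:100]=0;m[:,215:]=0
q=P[m]; md=np.median(q,0); q=q[np.linalg.norm(q-md,axis=1)<.16]
r=cv2.minAreaRect(q[:,:2].astype(np.float32)*1000); print('shelf',r)
m=(Z>.003)&(Z<.016)&(P[...,0]>.58)&(P[...,0]<.70)&(P[...,1]>.03)&(P[...,1]<.16)&(hsv[...,2]>110)
m=cv2.morphologyEx(m.astype(np.uint8),cv2.MORPH_OPEN,np.ones((2,2)))
k,l,st,ce=cv2.connectedComponentsWithStats(m); i=1+np.argmax(st[1:,4]); q=P[l==i]; print('cork',st[i],q.mean(0),cv2.minAreaRect(q[:,:2].astype(np.float32)*1000))
for n,u,v,zt in(('jar',177,169,.115),('tin',152,180,.095)):
    k=(np.hypot(*(np.indices(Z.shape)-np.array([v,u])[:,None,None]))<12)&(abs(Z-zt-.009)<.012); q=P[k]; print(n,k.sum(),q.mean(0),cv2.minEnclosingCircle(q[:,:2].astype(np.float32)*1000))
E
```

```text
t 29.025 gap 0.02825370437740301 ft [-0.2 -0.2 -1.3] pin [ 0.4125 -0.1492  0.2968] n 5354
surface dir deg from plumb (+=head forward) -5.3128324 offset [-0.01512787 -0.04804071]
rims 436 ((608.5360107421875, 188.8975830078125), (120.976806640625, 296.71282958984375), 20.10675811767578)
shelf ((647.6892700195312, 205.11514282226562), (72.68965148925781, 294.4200439453125), 22.54929542541504)
cork [192 154  24  20 235] [0.63006117 0.09559904 0.01966406] ((481.874267578125, 32.119834899902344), (379.39190673828125, 85.38990783691406), 22.40768814086914)
jar 178 [0.5915093  0.18127423 0.12183043] ((591.3833618164062, 181.65048217773438), 25.77888298034668)
tin 182 [0.55499779 0.26975576 0.10150197] ((554.1489868164062, 270.4941711425781), 27.387592315673828)
```

Run:
```python
from h import *
plan([.414,-.150,.30],-32.7,45.3,-.025)
plan([.514,.046,.275],22.5,45.3,-.025)
s=robot.read_state()
# after tilt: TCP change by pure z turn
t1=np.array([.414,-.150,.30])+tgtR(-32.7,45.3)[:,2]*.044
for k,(g,y) in enumerate([([.464,-.052,.29],-5.1),([.514,.046,.275],22.5)]):
    t2=np.array(g)+tgtR(y,45.3)[:,2]*.044; print(((t2-t1)/.15).round(3)); t1=t2
```

```text
t 29.025 tcp [ 0.4403 -0.1669  0.2691] shift [ 0.028 -0.016  0.041] turn [-0.069 -0.106  0.006] gap 0.02825370437740301
t 29.025 tcp [0.5429 0.058  0.2441] shift [ 0.712  1.483 -0.126] turn [-0.012 -0.13   1.232] gap 0.02825370437740301
[ 0.366  0.747 -0.067]
[ 0.318  0.752 -0.1  ]
```

Emit:
apply_moves --series '[[[0.01,-0.005,0.02],[-0.02,-0.03,0],1],[[0.02,-0.01,0.03],[-0.05,-0.07,0],1],[[0.028,-0.016,0.041],[-0.069,-0.106,0.006],1],[[0.028,-0.016,0.041],[-0.069,-0.106,0.006],1],[[0.028,-0.016,0.041],[-0.069,-0.106,0.006],1]]'

```text
t: 29.65
eef_pos: [0.4403, -0.1669, 0.2693]
ee_rot: [0.37, 0.26, 0.885, -0.109]
ft_force: [0.1, 0.6, -1.1]
finger_gap: 0.0281
```

Emit:
apply_moves --series '[[[0.04,0.08,-0.01],[0,0,0.07],1],[[0.13,0.25,-0.02],[0,0,0.21],1],[[0.22,0.45,-0.04],[0,0,0.37],1],[[0.32,0.65,-0.06],[0,0,0.53],1],[[0.366,0.747,-0.067],[0,0,0.613],1]]'

```text
t: 30.28
eef_pos: [0.4956, -0.0543, 0.2589]
ee_rot: [0.385, 0.04, 0.922, -0.017]
ft_force: [0.0, 0.1, -1.9]
finger_gap: 0.0287
```

Emit:
apply_moves --series '[[[0.04,0.11,-0.01],[0,0,0.1],1],[[0.13,0.3,-0.03],[0,0,0.25],1],[[0.22,0.5,-0.06],[0,0,0.42],1],[[0.29,0.68,-0.09],[0,0,0.56],1],[[0.318,0.752,-0.1],[0,0,0.613],1]]'

```text
t: 30.9
eef_pos: [0.5433, 0.058, 0.2434]
ee_rot: [0.377, -0.18, 0.905, 0.075]
ft_force: [0.2, -1.0, -2.0]
finger_gap: 0.0287
```

Emit:
apply_moves --series '[[[0,0,0],[0,0,0],1],[[0,0,0],[0,0,0],1],[[0,0,0],[0,0,0],1],[[0,0,0],[0,0,0],1],[[0,0,0],[0,0,0],1]]'

```text
t: 31.52
eef_pos: [0.5428, 0.0579, 0.2443]
ee_rot: [0.378, -0.18, 0.905, 0.075]
ft_force: [0.4, -0.7, -1.1]
finger_gap: 0.0287
```

```bash
python3 ang.py 22.5
cat > bay.py <<'E'
from h import *
a=np.radians(22.5); f=np.array([np.cos(a),np.sin(a)]); n=np.array([-f[1],f[0]]); C=np.array([.6275,.0925])
for nm in('wrist','scene'):
    im,d,c,Rm,p=shot(nm); P=pts(d,c,Rm,p); Z=P[...,2]; e=P[...,:2]-C; A=e@f*1000; B=e@n*1000
    np.savez(f'pics/bay_{nm}.npz',im=im,P=P)
    k=(abs(Z-.06)<.003)&(abs(A)<50)&(abs(B)<60)&(d>0)
    print(nm,'rim pts',k.sum())
    if k.sum()>20:
        hA=np.histogram(A[k],np.arange(-50,51,4)); hB=np.histogram(B[k],np.arange(-60,61,4)); print('A',dict(zip(hA[1][:-1],hA[0]))); print('B',dict(zip(hB[1][:-1],hB[0])))
    k=(abs(Z-.010)<.005)&(abs(A)<45)&(abs(B)<55)&(d>0); print('floor',k.sum(), np.percentile(A[k],[2,98]) if k.sum() else '', np.percentile(B[k],[2,98]) if k.sum() else '')
E
python3 bay.py
```

```text
t 31.575 gap 0.028194724015970344 ft [-0.1  0.2 -1.2] pin [0.5139 0.046  0.2751] n 5346
surface dir deg from plumb (+=head forward) 0.1983052 offset [-0.00978386 -0.04957596]
wrist rim pts 173
A {np.int64(-50): np.int64(0), np.int64(-46): np.int64(0), np.int64(-42): np.int64(0), np.int64(-38): np.int64(0), np.int64(-34): np.int64(0), np.int64(-30): np.int64(0), np.int64(-26): np.int64(0), np.int64(-22): np.int64(0), np.int64(-18): np.int64(0), np.int64(-14): np.int64(0), np.int64(-10): np.int64(0), np.int64(-6): np.int64(0), np.int64(-2): np.int64(0), np.int64(2): np.int64(0), np.int64(6): np.int64(0), np.int64(10): np.int64(0), np.int64(14): np.int64(0), np.int64(18): np.int64(0), np.int64(22): np.int64(0), np.int64(26): np.int64(0), np.int64(30): np.int64(0), np.int64(34): np.int64(0), np.int64(38): np.int64(83), np.int64(42): np.int64(90), np.int64(46): np.int64(0)}
B {np.int64(-60): np.int64(0), np.int64(-56): np.int64(0), np.int64(-52): np.int64(11), np.int64(-48): np.int64(16), np.int64(-44): np.int64(13), np.int64(-40): np.int64(14), np.int64(-36): np.int64(11), np.int64(-32):
[... 1529 characters left out ...]
nt64(0), np.int64(-32): np.int64(0), np.int64(-28): np.int64(0), np.int64(-24): np.int64(4), np.int64(-20): np.int64(3), np.int64(-16): np.int64(4), np.int64(-12): np.int64(4), np.int64(-8): np.int64(8), np.int64(-4): np.int64(6), np.int64(0): np.int64(11), np.int64(4): np.int64(5), np.int64(8): np.int64(10), np.int64(12): np.int64(6), np.int64(16): np.int64(8), np.int64(20): np.int64(6), np.int64(24): np.int64(7), np.int64(28): np.int64(6), np.int64(32): np.int64(7), np.int64(36): np.int64(8), np.int64(40): np.int64(5), np.int64(44): np.int64(7), np.int64(48): np.int64(8), np.int64(52): np.int64(8), np.int64(56): np.int64(8)}
floor 202 [-30.5315299   43.02975913] [-51.47292098  51.50438097]
```

Run:
```python
from h import *
a=np.radians(22.5); f=np.array([np.cos(a),np.sin(a)]); n=np.array([-f[1],f[0]]); C=np.array([.6275,.0925])
for nm in('wrist','scene'):
    P=np.load(f'pics/bay_{nm}.npz')['P']; Z=P[...,2]; e=P[...,:2]-C; A=e@f*1000; B=e@n*1000
    k=(abs(Z-.06)<.003)&(abs(A)<70)&(abs(B)<250)
    q=(A>30)&k
    for lo in range(-60,250,30):
        kk=q&(B>lo)&(B<lo+30)
        if kk.sum()>8: print(nm,'back rim B',lo,kk.sum(),np.percentile(A[kk],[3,50,97]).round(1))
    for lo,hi in((-62,-36),(36,62),(130,160),(220,250)):
        kk=k&(A>-22)&(A<28)&(B>lo)&(B<hi)
        if kk.sum()>3: print(nm,'side rim',kk.sum(),np.percentile(B[kk],[3,50,97]).round(1))
    kk=k&(A<-22)
    if kk.sum()>8: print(nm,'front rim',kk.sum(),np.percentile(A[kk],[3,50,97]).round(1))
    s=(abs(Z-.28)<.015)&(abs(B-96)<170)&(A<80)&(A>0)
    if s.sum()>20: print(nm,'shelf front',np.percentile(A[s],[1,5,20]).round(1),'B',np.percentile(B[s],[1,99]).round(1))
    s=(Z>.04)&(Z<.06)&(A>-22)&(A<28)&(B>-62)&(B<62)
    if s.sum()>10: print('inner walls B',np.histogram(B[s],np.arange(-62,63,4)))
```

```text
wrist back rim B -60 77 [39.5 42.6 65. ]
wrist back rim B -30 12 [39.6 41.8 43.8]
wrist back rim B 0 12 [39.5 41.5 44. ]
wrist back rim B 30 80 [39.2 41.9 44.1]
wrist back rim B 60 77 [37.7 39.6 44.3]
wrist back rim B 120 46 [37.  38.9 44.2]
wrist back rim B 150 166 [37.7 39.4 44.1]
wrist side rim 275 [236.5 238.9 243.3]
wrist front rim 1552 [-32.5 -30.4 -22.9]
wrist shelf front [29.5 30.  30.8] B [-37.5 231.5]
scene back rim B -30 24 [35.6 40.4 43.7]
scene back rim B 0 29 [36.5 40.3 43.3]
scene back rim B 30 32 [35.8 40.2 43.5]
scene back rim B 60 34 [31.5 39.6 42.5]
scene back rim B 90 41 [31.6 40.1 44.2]
scene back rim B 120 31 [35.9 41.5 44.5]
scene back rim B 150 29 [34.4 40.6 43.4]
scene back rim B 180 34 [30.6 40.4 43.9]
scene back rim B 210 30 [36.3 42.4 66.7]
scene side rim 31 [-51.8 -49.  -46.1]
scene side rim 35 [235.6 238.7 242.6]
scene front rim 122 [-34.5 -29.9 -24.6]
scene shelf front [29.  31.6 38.2] B [-51.7 241.6]
inner walls B (array([ 0,  0, 16,  9,  1,  0,  0,  0,  0,  0,  0,  0,  0,  0,  0,  0,  0,
        0,  0,  0,  0,  0,  0,  0,  0,  0, 23, 19,  3,  0,  0]), array([-62, -58, -54, -50, -46, -42, -38, -34, -30, -26, -22, -18, -14,
       -10,  -6,  -2,   2,   6,  10,  14,  18,  22,  26,  30,  34,  38,
        42,  46,  50,  54,  58,  62]))
```

```bash
cat > head.py <<'E'
from h import *
a=np.radians(22.5); f=np.array([np.cos(a),np.sin(a)]); n=np.array([-f[1],f[0]])
bay=np.array([.6321,.0944])
im,d,c,Rm,p=shot('wrist'); s=robot.read_state(); T=rot(s['ee_rot']); P=pts(d,c,Rm,p); pin=s['eef_pos']+T@[0,0,-.044]
e=P-pin; A=e[...,:2]@f*1000; B=e[...,:2]@n*1000; H=e[...,2]*1000
k=(d>0)&(abs(A)<45)&(abs(B)<50)&(H<-100)&(H>-175)&(A<0)
print(k.sum(),'A',np.percentile(A[k],[3,50,97]).round(1),'B',np.percentile(B[k],[1,50,99]).round(1),'H',np.percentile(H[k],[1,50,99]).round(1))
k=(d>0)&(abs(B)<9)&(H<-20)&(H>-90)&(A<0)&(A>-30); print('handle A',np.median(A[k]),'B') 
k=(d>0)&(abs(B)<20)&(H<-20)&(H>-85)&(A<5)&(A>-20); print('handle B',np.percentile(B[k],[2,98]))
print('pin-bay',((pin[:2]-bay)@f*1000).round(1),((pin[:2]-bay)@n*1000).round(1),'pinz',pin[2],'ft',s['ft_force'].round(1),'t',s['t'])
E
python3 head.py
python3 - <<'E'
from h import *
plan([.6321,.0944,.255],22.5,45.3,-.025)
plan([.6321,.0944,.165],22.5,45.3,-.025)
E
```

```text
8706 A [-23.5 -22.6 -21.4] B [-33.9  -0.3  33.8] H [-149.1 -121.6 -100.2]
handle A -9.768209788661466 B
handle B [-10.43720141  10.48181996]
pin-bay -127.7 0.5 pinz 0.2750339098602215 ft [ 0.3  1.  -1.5] t 31.725
t 31.725 tcp [0.661  0.1064 0.2241] shift [ 0.788  0.323 -0.134] turn [-0.     0.001  0.001] gap 0.028347049716138203
t 31.725 tcp [0.661  0.1064 0.1341] shift [ 0.788  0.323 -0.734] turn [-0.     0.001  0.001] gap 0.028347049716138203
```

Emit:
apply_moves --series '[[[0,0,-0.1],[0,0,0],1],[[0.15,0.06,-0.2],[0,0,0],1],[[0.4,0.16,-0.2],[0,0,0],1],[[0.65,0.27,-0.2],[0,0,0],1],[[0.788,0.323,-0.2],[0,0,0],1]]'

```text
t: 32.35
eef_pos: [0.6618, 0.1075, 0.2117]
ee_rot: [0.377, -0.18, 0.906, 0.076]
ft_force: [-0.6, -0.9, -0.8]
finger_gap: 0.0285
```

Emit:
apply_moves --series '[[[0,0,0],[0,0,0],1],[[0,0,0],[0,0,0],1],[[0,0,0],[0,0,0],1],[[0,0,0],[0,0,0],1],[[0,0,0],[0,0,0],1]]'

```text
t: 32.98
eef_pos: [0.6609, 0.1061, 0.2144]
ee_rot: [0.378, -0.18, 0.905, 0.075]
ft_force: [-0.3, -0.4, -2.4]
finger_gap: 0.0288
```

```bash
python3 head.py; python3 ang.py 22.5
python3 - <<'E'
from h import *
plan([.6321,.0944,.180],22.5,45.3,-.025)
a=np.radians(22.5); f=np.array([np.cos(a),np.sin(a)]); n=np.array([-f[1],f[0]]); C=np.array([.6321,.0944])
im,d,c,Rm,p=shot('wrist'); P=pts(d,c,Rm,p); e=P[...,:2]-C; A=e@f*1000; B=e@n*1000; k=(abs(P[...,2]-.06)<.003)&(d>0)
kk=k&(A<-20)&(A>-60)&(abs(B)<120); print('front rim',kk.sum(),np.percentile(A[kk],[3,50,97]))
for r in((-62,-36),(36,62)):
    kk=k&(A>-26)&(A<28)&(B>r[0])&(B<r[1]); print(kk.sum(),np.percentile(B[kk],[3,50,97]) if kk.any() else '')
E
```

```text
8729 A [-23.4 -22.6 -21.4] B [-33.9   0.1  33.7] H [-149.1 -121.5 -100.2]
handle A -9.821562728742618 B
handle B [-10.46120222  10.45391233]
pin-bay -0.2 -0.1 pinz 0.245270021425406 ft [-0.3 -0.6 -1.4] t 33.025
t 33.075 gap 0.02824906007546925 ft [-0.2  0.1 -1.3] pin [0.632  0.0943 0.2452] n 5745
surface dir deg from plumb (+=head forward) -0.11905451 offset [-0.00983723 -0.0578992 ]
t 33.075 tcp [0.661  0.1064 0.1491] shift [ 0.     0.001 -0.435] turn [-0.     0.001  0.001] gap 0.02824906007546925Traceback (most recent call last):
  File "<stdin>", line 5, in <module>
    return _quantile_unchecked(
        a, q, axis, out, overwrite_input, method, keepdims, weights)
    return _ureduce(a,
                    func=_quantile_ureduce_func,
    ...<5 lines>...
                    overwrite_input=overwrite_input,
                    method=method)
    r = func(a, **kwargs)
    result = _quantile(arr,
                       quantiles=q,
    ...<2 lines>...
                       out=out,
                       weights=wgt)
    slices_having_nans = np.isnan(arr[-1, ...])
                                  ~~~^^^^^^^^^
IndexError: index -1 is out of bounds for axis 0 with size 0
```

Emit:
apply_moves --series '[[[0,0,-0.07],[0,0,0],1],[[0,0,-0.17],[0,0,0],1],[[0,0,-0.28],[0,0,0],1],[[0,0,-0.38],[0,0,0],1],[[0,0,-0.435],[0,0,0],1]]'

```text
t: 33.75
eef_pos: [0.6603, 0.1065, 0.1463]
ee_rot: [0.377, -0.18, 0.906, 0.075]
ft_force: [0.2, 0.1, -1.8]
finger_gap: 0.0286
```

Emit:
apply_moves --series '[[[0,0,-0.01],[0,0,0],1],[[0,0,-0.02],[0,0,0],1],[[0,0,-0.04],[0,0,0],1],[[0,0,-0.06],[0,0,0],1],[[0,0,-0.07],[0,0,0],1]]'

```text
t: 34.38
eef_pos: [0.661, 0.1064, 0.1381]
ee_rot: [0.378, -0.18, 0.905, 0.075]
ft_force: [0.3, -0.8, -2.2]
finger_gap: 0.0286
```

```bash
python3 head.py; python3 ang.py 22.5
```

```text
13395 A [-37.7 -34.   -5.6] B [-49.2  -1.6  49.1] H [-132.2 -111.5 -100.3]
handle A -9.686798673242166 B
handle B [-10.46864538  10.44274818]
pin-bay -0.1 0.1 pinz 0.1688115618222316 ft [ 0.2  0.  -0.5] t 34.425
t 34.475 gap 0.028765125782656394 ft [-0.4  0.2 -1.4] pin [0.632  0.0945 0.1689] n 5357
surface dir deg from plumb (+=head forward) -0.00703259 offset [-0.00984312 -0.05055163]
```

The wall readings are symmetric about the mallet. Now I'll ease it down to contact.

Emit:
apply_moves --series '[[[0,0,-0.006],[0,0,0],1],[[0,0,-0.012],[0,0,0],1],[[0,0,-0.018],[0,0,0],1],[[0,0,-0.022],[0,0,0],1],[[0,0,-0.022],[0,0,0],1]]'

```text
t: 35.1
eef_pos: [0.6624, 0.1066, 0.1379]
ee_rot: [0.38, -0.179, 0.904, 0.075]
ft_force: [-2.5, 0.3, 5.0]
finger_gap: 0.0285
```

```bash
python3 head.py|tail -1; python3 ang.py 22.5
```

```text
pin-bay 1.2 -0.2 pinz 0.16865869761988714 ft [-2.1  0.7  5.8] t 35.15
t 35.2 gap 0.02830378167038726 ft [-1.9  1.1  6. ] pin [0.6333 0.0946 0.1687] n 5415
surface dir deg from plumb (+=head forward) -0.33785963 offset [-0.01006491 -0.04887772]
```

Emit:
apply_moves --series '[[[0,0,0.006],[0,0,0],1],[[0,0,0.01],[0,0,0],0.8],[[0,0,0.01],[0,0,0],0.7],[[0,0,0.01],[0,0,0],0.67],[[0,0,0.01],[0,0,0],0.66]]'

```text
t: 35.83
eef_pos: [0.6617, 0.1064, 0.1376]
ee_rot: [0.379, -0.18, 0.905, 0.075]
ft_force: [-1.1, 1.7, 6.1]
finger_gap: 0.0294
```

Emit:
apply_moves --series '[[[0,0,0],[0,0,0],0.65],[[0,0,0],[0,0,0],0.64],[[0,0,0],[0,0,0],0.62],[[0,0,0],[0,0,0],0.58],[[0,0,0],[0,0,0],0.53]]'

```text
t: 36.45
eef_pos: [0.6608, 0.1064, 0.1359]
ee_rot: [0.378, -0.18, 0.905, 0.075]
ft_force: [0.0, 0.5, -0.5]
finger_gap: 0.0401
```

```bash
python3 head.py|tail -3; python3 ang.py 22.5
python3 - <<'E'
from h import *
s=robot.read_state(); z=rot(s['ee_rot'])[:,2]; print('retreat 0.12 back units',(-z*.12/.15).round(3))
E
```

```text
handle A -9.385906331951487 B
handle B [-10.54806935  10.37657791]
pin-bay -0.1 0.1 pinz 0.16705692846985976 ft [0.  0.  0.1] t 36.5
t 36.55 gap 0.04001995044483512 ft [-0.2  0.5  0.4] pin [0.6321 0.0944 0.1672] n 5330
surface dir deg from plumb (+=head forward) 0.2615186 offset [-0.00945651 -0.04966877]
retreat 0.12 back units [-0.526 -0.217  0.563]
```

Emit:
apply_moves --series '[[[-0.04,-0.016,0.04],[0,0,0],0.53],[[-0.12,-0.05,0.13],[0,0,0],0.53],[[-0.25,-0.103,0.27],[0,0,0],0.53],[[-0.4,-0.165,0.43],[0,0,0],0.53],[[-0.56,-0.231,0.6],[0,0,0],0.53]]'

```text
t: 37.17
eef_pos: [0.576, 0.0715, 0.2275]
ee_rot: [0.378, -0.18, 0.905, 0.075]
ft_force: [0.6, -0.5, 0.6]
finger_gap: 0.0401
```

Emit:
apply_moves --series '[[[-0.1,-0.04,0],[0,0,0],0.53],[[-0.3,-0.12,0],[0,0,0],0.53],[[-0.4,-0.16,0],[0,0,0],0.53],[[-0.4,-0.16,0],[0,0,0],0.53],[[-0.4,-0.16,0],[0,0,0],0.53]]'

```text
t: 37.8
eef_pos: [0.5173, 0.0477, 0.227]
ee_rot: [0.378, -0.18, 0.905, 0.075]
ft_force: [0.1, -1.2, -0.1]
finger_gap: 0.0402
```

Run:
```python
from h import *
a=np.radians(22.5); f=np.array([np.cos(a),np.sin(a)]); n=np.array([-f[1],f[0]]); C=np.array([.6321,.0944])
print(robot.read_state()['eef_pos'],robot.read_state()['ft_force'])
o=np.load('pics/scene.npz')['P']
for nm in('wrist','scene'):
    im,d,c,Rm,p=shot(nm); P=pts(d,c,Rm,p); e=P[...,:2]-C; A=e@f*1000; B=e@n*1000; Z=P[...,2]*1000
    k=(d>0)&(abs(A)<22)&(abs(B)<18)&(Z>75)&(Z<190)
    if k.sum()>20:
        print(nm,k.sum(),'A',np.percentile(A[k],[3,50,97]).round(1),'B',np.percentile(B[k],[3,50,97]).round(1),'Ztop',np.percentile(Z[k],[99,100]).round(1))
        v=cv2.fitLine(np.stack([A[k],B[k],Z[k]],1).astype(np.float32),cv2.DIST_HUBER,0,.01,.01).ravel(); print(v)
    k=(d>0)&(abs(A)<30)&(abs(B)<42)&(Z>60)&(Z<75); print('head top',k.sum(), np.median(Z[k]) if k.any() else '', np.percentile(A[k],[3,97]) if k.any() else '',np.percentile(B[k],[3,97]) if k.any() else '')
for nm,X in(('old',o),('new',P)):
    e=X[...,:2]-C; A=e@f*1000; B=e@n*1000; Z=X[...,2]
    for t,b,zt in(('jar',96,.124),('tin',192,.104)):
        k=(abs(A)<32)&(abs(B-b)<35)&(abs(Z-zt)<.006); print(nm,t,k.sum(),A[k].mean().round(1),B[k].mean().round(1))
    k=(X[...,2]>.031)&(X[...,2]<.039)&(abs(X[...,0]-.335)<.07)&(abs(X[...,1]+.185)<.045); q=X[k]; print(nm,'block',k.sum(),q.mean(0).round(3),cv2.minAreaRect(q[:,:2].astype(np.float32)*1000))
    k=(X[...,2]>.06)&(X[...,2]<.104)&(np.hypot(X[...,0]-.35,X[...,1])<.09); print(nm,'cup',k.sum(),X[k].mean(0).round(3) if k.any() else '')
```

```text
[0.51734041 0.04774794 0.22699606] [ 0.11527424 -1.19404517 -0.13254806]
wrist 2491 A [-10.4  -9.1   0.7] B [-11.2  -0.2  10.5] Ztop [181.2 181.8]
[ 1.4942898e-02  6.6020987e-03  9.9986655e-01 -8.9537687e+00
 -2.2128092e-01  1.3352516e+02]
head top 1906 69.73540677316566 [-23.00500389  19.03840723] [-33.24762066  32.17990353]
scene 336 A [-7.   7.8 10.4] B [-12.8  -3.1   9.7] Ztop [182.1 182.6]
[-2.3584107e-02  7.4112457e-03  9.9969441e-01  7.2944860e+00
 -3.1862886e+00  1.3262546e+02]
head top 196 69.24801143408732 [-17.11566803  22.69188154] [-17.09751325  31.60163645]
old jar 213 1.5 94.5
old tin 209 1.2 191.0
old block 311 [ 0.34  -0.185  0.036] ((336.4206848144531, -185.165771484375), (115.25236511230469, 60.44105911254883), 4.823037147521973)
old cup 269 [0.363 0.008 0.085]
new jar 219 1.6 94.6
new tin 211 1.1 190.9
new block 307 [ 0.339 -0.184  0.035] ((335.251953125, -185.5272216796875), (114.01139068603516, 59.72010040283203), 5.373497009277344)
new cup 268 [0.363 0.008 0.085]
```

```bash
python3 -c "
from bench import robot
print(robot.hand_in())"
```

```text
the job is handed in; nothing more can be done
None
```

The mallet now stands head down and released in the empty bay, and I handed the job in at about 38 s of the 64 s. No verdict was reported.

**What I did:** I gripped the brass pin, lifted the mallet level in a firm grip, eased the grip in mid-air until it hung about 5° from plumb at rest, and gripped firmly again. I corrected the last 5° by leaning the tool, lowered the mallet until I felt the pad (about 7 N), then released and backed off.

**Last checks:**
- **Upright and seated:** the handle is within about 1.5° of vertical. Its top is about 181 mm above the table (180 expected) and the head's top about 69 mm (69 expected).
- **Position:** the head is within about 3 mm of the bay's centre.
- **Other things:** the jar, tin, cup and sanding block moved less than about 2 mm. I last checked the bottle and paint pot after the drop, both unmoved. I did not measure the brush.

**What went wrong on the way:**
- **First pinch:** it caught the handle's end because the fingertips sit about 30 mm further back than the stated tool point. I set the mallet down and regripped deeper.
- **Drop:** on the first easing I opened the fingers too far, and the mallet fell past the canvas onto the table. I picked it up by the pin again and repeated the easing in finer steps. The lift in step 1 came before the drop, and I don't know how that will be judged.
- **Camera disagreement:** the top camera placed the bay about 5 mm too near the robot compared with the wrist and scene cameras. I used the wrist and scene values.

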